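# Stow the fork and tongue plates in their slanted tray

## Robot

A 6-joint arm with a two-finger parallel gripper is mounted at the origin on a cart in front of the work surface, level with it; the furniture and walls round the work are solid. World frame = base frame: x ahead of the robot, y to its left, z up, the work surface at z = 0. Lengths are in m, angles in rad, forces in N, time in s.
With the tool pointing down it reaches from about 0.225 to 0.875 m from the base axis. Payload 3.4 kg.
Tool frame: the origin (TCP) lies on the centre line of the jaws, within the pads' length; the fingertips stand 17 mm ahead of it and the grasp point (between the pads) lies 2 mm behind it (nose_length is the distance from the TCP to the fingertips, in m); z points along the fingers, y is the line along which they close (so a half turn about z gives the same grasp; the last joint's range is limited). The gripper opens to 85 mm and grips with 20 to 120 N. Pads are 22 mm wide; open, the fingers measure 114 mm over their backs; the gripper's body (76 mm by 85 mm) begins 54 mm behind the grasp point. The pads swing forward as they close: fully open they stand 13 mm farther back than shut.
Start: joints at [0.986, 0.276, 1.505, -0, 1.361, -0.121], TCP at [0.257, 0.514, 0.248] pointing down, gripper open.
Joint ranges: [-2.89, 2.89], [-0.75, 2.08], [0.22, 2.7], [-1.18, 4.32], [0.11, 2.71], [-2.7, 2.7]. Speed limits (rad/s): [2.57, 2.57, 3.14, 3.14, 3.14, 3.14].

## Interface

Orientations are given as a unit quaternion [w, x, y, z].
In Python, from rig import get_state, get_image, sign_off, find_in, place_of, nose_length gives the robot as it stands.
- The arm moves only by the tool apply_moves, never from a script. Its argument "deltas" is one flat list of numbers, 5 for each row, row after row: the finger opening in mm, from 0 to 85.4, then the shift along the tool's x, y, z in mm, then the turn about the tool's z in degrees. A call has 1 to 12 rows; each row is the pose to reach, as a shift and turn from the pose commanded when the call began, along the tool's axes at that moment; what a row does not reach only later rows make up. A row lasts 1/12 s, in which the tool goes at most 41.7 mm and 7.16 degrees, less where a joint would pass 70% of its speed; a pose out of reach is approached as far as the arm can. A call with a gripper value outside its range is refused whole. The fingers move at their own pace and stop on an object; "squeeze" is the grip in N (left out, the last holds). Time passes only in rows, so rows that repeat a pose let the fingers close. It gives the time, the measured TCP pose, the force, the opening and the grip force at its end, in the units of the state.
- get_state(): the state, without advancing time (a new reading comes with each control period).
- get_image(name): name is "scene" or "top" or "wrist"; returns a dict with "frame" (480x640x3 uint8, red, green, blue), "K" (3x3 intrinsics, pixels), "position" and "orientation" of the camera in the world. Camera axes: x right, y down, z forward; pixel columns grow to the right and rows downward; lengths in m; the calibration is good to about 2 mm. A picture is of the moment at which its call begins. There is no depth.
- sign_off(): hands the job in; it is judged then, once.
Trained networks look in a picture, given as the dict that the camera call returned (one of the last four; its "shot" number tells which), for a name from the list of things; names that differ only in an ending like _2 or _b are one class to them, and where a whole thing is asked for, a point or a joint stands for the part that bears it (a point fixed in the world has none). Each returns a list of dicts, best first, with "score" (0 to 1); they miss things now and then, are a little off and sometimes report something else, mostly with a low value. They report only what shows in the picture. A call takes as long as a camera call. They do not tell look-alikes from the thing itself.
- find_in(query, picture): "point" ([column, row] in pixels, amid what is visible of it).
- place_of(query, picture): "point" ([column, row] in pixels: a listed point, or the origin of a listed thing).
The state is a dict: "clock": time; "qpos": joint angles; "qd": joint speeds; "effort": joint torques, N m; "position": TCP position; "ee_rot": TCP orientation; "contact_force": force on the tool from outside, world axes, zero at the start; "moment": the same for the moment, N m; "width": finger opening in m; "gripper_force": force on a finger pad.
Only numpy, scipy, OpenCV 4.12 (cv2) and the standard library are available. Lean on these libraries where they do the work, as an engineer would, in place of code of your own. Each camera call takes 0.05 s, during which the arm holds its last target. There are 200 camera calls.

## Task

The press's two steel clamp plates lie loose on the bench: put both back into their slanted tray, reaching in at a slant below the bar that hangs over it. They fit in only one arrangement, the fork plate over the tray's key tooth and the tongue plate with its stem inside the fork's slot; leave both lying fully home on the tray's floor, let go, and leave the spool, the tape roll and the hex key where they are.

Things in the scene. Friction and masses are not known exactly. Their poses are not given: they have to be found in the camera images.
- pocket: Pocket of the fixed grey tray, its floor leaning 35 degrees, low edge towards -x (roughly to the robot). Origin: centre of the pocket floor; z out of the floor at right angles, x up the slope, y level across (to the left seen from the robot). Floor 72 mm along x, 98 mm along y; walls 9 mm high, 9 mm thick, the top 3.5 mm flared outward at 45 degrees. Rear rim 77 mm above the bench.
- bar_mid (a point): Middle of the fixed steel hanging rail over the tray: a level round bar, 10 mm thick and 120 mm long along the pocket's y, 240 mm above the bench, 15 mm (level) behind the pocket's centre, carried by arms and two posts at the tray's back. A gripper held upright over the pocket would hit it: come in leaning back, at right angles to the pocket floor.
- key_tooth (a point): Centre of the top of the key tooth on the pocket's lower wall: 13 mm along the pocket's y, 10 mm along x, standing from the floor to 9 mm.
- fork_home (a point): Point on the pocket floor (pocket x 0, y +32 mm; same axes as the pocket) where the fork plate's origin lies when it is home, its axes along the pocket's. Play about 1.5 mm along the slope, 2 mm across.
- tongue_home (a point): Point on the pocket floor (pocket x 0, y -34 mm; same axes as the pocket) where the tongue plate's origin lies when it is home, its axes along the pocket's. Play about 1.5 mm along the slope, 2 mm across.
- fork_plate: Loose steel plate, flat on the bench, 12 mm thick, prongs towards -y. Origin: underside, below the centre of the upright dark grip fin (36 mm in x, 12 mm in y, z 12 to 40 mm; grip it across y); z up. Outline x -34.5..34.5, y -50.5..15 mm; slot x -5..20 from y -13.5 to the open end; notch for the key tooth in the -x edge, y -39..-21, 13 mm deep. Bottom 3 mm: 1.2 mm smaller all round.
- tongue_plate: Loose steel T-shaped plate, flat on the bench, 12 mm thick, 0.10 kg. Origin: underside, below the centre of the upright dark grip fin (36 mm in x, 12 mm in y, z 12 to 40 mm; grip it across y); z up. Head x -34.5..34.5, y -13..13 mm; stem x -2.5..17.5, reaching along +y to y 46 mm. Bottom 3 mm: 1.2 mm smaller all round.
- spool: Bystander: upright spool of black thread, 48 mm across, 56 mm high; origin at the centre of its underside.
- green_roll: Bystander: roll of green tape lying flat, 69 mm across, 21 mm high; origin at the centre of its underside.
- hex_key: Bystander: small steel hex key lying flat, 33 x 83 x 5 mm; origin at the centre of its underside.
Things that resemble listed ones, but are neither listed nor needed, are in the scene too. What is shaped like the fork_plate but red is not meant.

How it is judged:
At the end, for the whole second after the job is handed in: Both plates lie flat in the pocket: undersides within 3 mm of the floor and within 4 degrees of parallel to it, each origin within 5 mm up or down the slope and 6 mm across of its home (fork plate x 0, y +32 mm, tongue plate x 0, y -34 mm in the pocket's frame), both at rest (z of fork_plate in the frame of pocket between -0.003 and 0.003 m and x of fork_plate in the frame of pocket between -0.005 and 0.005 m and y of fork_plate in the frame of pocket between 0.026 and 0.038 m and angle between the z axis of each of fork_plate, tongue_plate and the z axis of pocket, either way round below 0.07 rad and z of tongue_plate in the frame of pocket between -0.003 and 0.003 m and x of tongue_plate in the frame of pocket between -0.005 and 0.005 m and y of tongue_plate in the frame of pocket between -0.04 and -0.028 m and linear speed of each of fork_plate, tongue_plate below 0.01 m/s); the robot touches nothing.
It fails at once if the spool, the tape roll or the hex key is moved more than 30 mm (distance of any of spool, green_roll, hex_key from where it was at the start of the episode above 0.03 m).
It also fails if it takes over 54 s, if anything falls off the work surface, if the arm or the gripper's body presses on something with over 40 N, if the wrist force passes 120 N, or if a joint passes its speed limit or range.

## Working session

There is one attempt and no reset: what is moved stays moved. The work goes in short steps, Python scripts to look and compute and a tool call to move; the robot and the scene stay as the last step left them, time stands still between calls to the robot, and variables do not carry over. Pictures are saved under pics/ and viewed, at most 12 in all, crops included, and the job is handed in when it is done.

Besides the shell and the picture viewer there is one more tool, called after ">>>" in YAML: its name, and indented under it one key for each argument. apply_moves: Moves the arm, as the interface text tells. Its arguments: {"type":"object","properties":{"deltas":{"type":"array"},"squeeze":{"type":"number"}},"required":["deltas"]}

View pics/scene0.png

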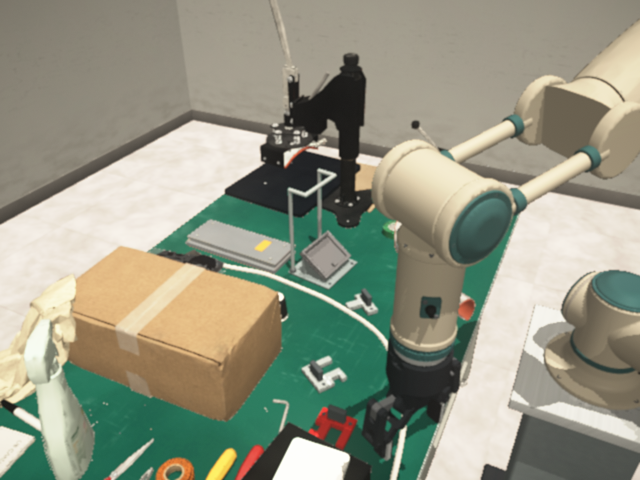

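View pics/top0.png

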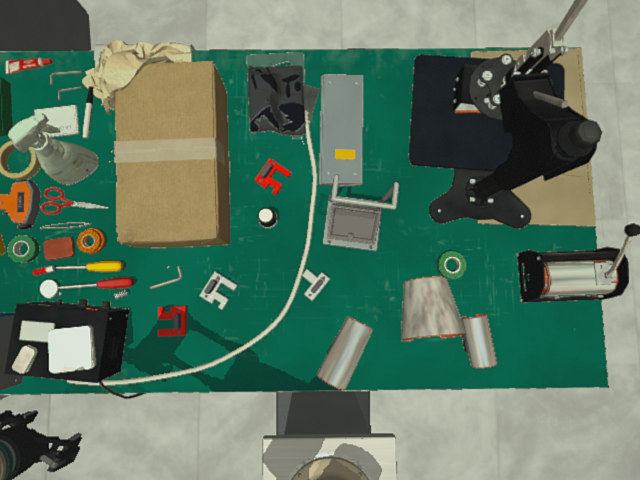

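>>> apply_moves:
  deltas: [85,0,0,-500,0,85,0,0,-500,0,85,0,0,-500,0,85,0,0,-500,0,85,0,0,-500,0,85,0,0,-500,0,85,0,0,-500,0,85,0,0,-500,0,85,0,0,-500,0,85,0,0,-500,0,85,0,0,-500,0,85,0,0,-500,0]

```text
clock: 2.65
position: [0.2463, 0.4915, 0.6753]
ee_rot: [0.001, 0.23, 0.973, 0.006]
contact_force: [1.5, 0.3, -1.2]
width: 0.0849
gripper_force: 0.0
```

```bash
python3 - <<'E'
from rig import *
import numpy as np
s=get_state(); print({k:np.round(s[k],3).tolist() for k in ["clock","qpos","qd","position","ee_rot"]})
E
```

```text
{'clock': 2.65, 'qpos': [0.978, 0.401, 0.224, 0.004, 2.505, -0.125], 'qd': [-0.038, -0.229, -0.016, 0.014, 0.057, -0.025], 'position': [0.246, 0.492, 0.675], 'ee_rot': [0.001, 0.23, 0.973, 0.006]}
```

>>> apply_moves:
  deltas: [85,0,0,-900,0,85,0,0,-900,0,85,0,0,-900,0,85,0,0,-900,0]

```text
clock: 2.98
position: [0.2144, 0.4291, 0.7203]
ee_rot: [0.005, 0.23, 0.973, 0.02]
contact_force: [-0.1, -0.2, 1.4]
width: 0.0848
gripper_force: 0.0
```

```bash
python3 - <<'E'
from rig import *
import numpy as np
s=get_state(); print({k:np.round(s[k],4).tolist() for k in ["clock","qpos","qd","position","ee_rot"]})
E
```

```text
{'clock': 2.9833, 'qpos': [0.9582, 0.3135, 0.2205, 0.01, 2.5677, -0.1403], 'qd': [-0.0591, -0.1946, 0.0026, 0.0062, 0.1999, -0.0506], 'position': [0.2144, 0.4291, 0.7203], 'ee_rot': [0.0049, 0.2298, 0.973, 0.0196]}
```

>>> apply_moves:
  deltas: [85,0,0,40,0,85,0,0,80,0,85,0,0,120,0,85,0,0,120,0]

```text
clock: 3.32
position: [0.216, 0.4326, 0.5929]
ee_rot: [0.003, 0.23, 0.973, 0.014]
contact_force: [0.1, 1.8, -0.6]
width: 0.0847
gripper_force: 0.0
```

```bash
python3 - <<'E'
from rig import *
import numpy as np
s=get_state(); print({k:np.round(s[k],4).tolist() for k in ["clock","qpos","qd","position","ee_rot"]})
E
```

```text
{'clock': 3.3167, 'qpos': [0.9598, 0.1321, 0.8613, 0.0063, 2.121, -0.1439], 'qd': [-0.0009, -0.1753, 0.7526, -0.0017, -0.6379, -0.0014], 'position': [0.216, 0.4326, 0.5929], 'ee_rot': [0.0025, 0.2298, 0.9731, 0.0137]}
```

>>> apply_moves:
  deltas: [85,0,0,0,0,85,0,0,0,0]

```text
clock: 3.48
position: [0.2172, 0.4343, 0.5992]
ee_rot: [0.004, 0.23, 0.973, 0.018]
contact_force: [-1.2, -0.3, 0.8]
width: 0.0847
gripper_force: 0.0
```

```bash
python3 - <<'E'
from rig import *
import numpy as np
s=get_state(); print({k:np.round(s[k],4).tolist() for k in ["clock","qpos","qd","position","ee_rot"]})
E
```

```text
{'clock': 3.4833, 'qpos': [0.9598, 0.135, 0.8417, 0.0064, 2.1281, -0.1437], 'qd': [-0.0001, 0.0078, -0.1245, 0.0005, 0.0133, 0.0015], 'position': [0.2172, 0.4343, 0.5992], 'ee_rot': [0.0043, 0.2298, 0.9731, 0.0181]}
```

```bash
python3 - <<'E'
import numpy as np
from scipy.optimize import least_squares
D=[(.277,1.506,1.361,.257,.514,.247),(.4006,.2240,2.5050,.2463,.4915,.6753),(.3135,.2205,2.5677,.2144,.4291,.7203),(.1321,.8613,2.1210,.2160,.4326,.5929),(.135,.8417,2.1281,.2172,.4343,.5992)]
D=np.array(D); r=np.hypot(D[:,3],D[:,4]); z=D[:,5]
def fk(p,q):
    a2=q[:,0];a3=a2+q[:,1];a5=a3+q[:,2]
    r0,z0,L2,L3,e,L5=p
    return r0+L2*np.sin(a2)+L3*np.sin(a3)+e*np.cos(a3)+L5*np.sin(a5), z0+L2*np.cos(a2)+L3*np.cos(a3)-e*np.sin(a3)+L5*np.cos(a5)
f=lambda p:np.r_[fk(p,D[:,:3])[0]-r,fk(p,D[:,:3])[1]-z,(p[0])*.01,(p[4])*.01]
s=least_squares(f,[0,.3,.4,.4,0,.25]);print(s.x.round(4),(f(s.x)*1000).round(1))
E
```

```text
[0.0044 0.1587 0.6294 0.4212 0.0605 0.3693] [ 0.1 -0.   0.1 -0.2  0.1  0.   0.1  0.  -0.1 -0.1  0.   0.6]
```

```bash
cat > h.py <<'E'
import numpy as np
from scipy.spatial.transform import Rotation as R
rot=lambda q:R.from_quat(np.r_[q[1:],q[0]]).as_matrix()
KS=np.array([[557.6,0,327.],[0,557.6,239.1],[0,0,1]]);KT=np.array([[443.,0,314.7],[0,443.,233.7],[0,0,1]])
S=dict(K=KS,position=[.153,.981,.858],orientation=np.array([.105,-.196,.858,-.463]))
T=dict(K=KT,position=[.518,.036,1.104],orientation=np.array([.037,-.703,.709,-.041]))
def ray(c,p):
    d=rot(c["orientation"])@np.linalg.solve(c["K"],[*p,1]); return np.array(c["position"]),d/np.linalg.norm(d)
def tri(*cp):
    A=np.zeros((3,3));b=np.zeros(3);L=[ray(c,p) for c,p in cp]
    for o,d in L:
        M=np.eye(3)-np.outer(d,d);A+=M;b+=M@o
    x=np.linalg.solve(A,b); return x,[float(np.linalg.norm(np.cross(x-o,d))) for o,d in L]
def at_z(c,p,z):
    o,d=ray(c,p); return o+d*(z-o[2])/d[2]
E
python3 - <<'E'
from h import *
for n,s,t in [("pocket",(320,256.2),(356.4,224.3)),("bar",(319,185.5),(363.3,202.3)),("tooth",(334.7,264.5),(352.1,233.9)),("tongue_home",(333.2,248.1),(366.9,225.1)),("fork",(316.8,377.5),(214.3,284.3)),("tongue",(365.7,306.2),(314.9,289.9)),("spool",(276.9,314.2),(265.3,218.8)),("roll",(391.7,231.3),(448.4,263.2)),("hex",(276.1,418.7),(164,275.6))]:
    x,e=tri((S,s),(T,t)); print(n,x.round(3),round(e[0]*1000,1),at_z(T,t,0).round(3)[:2],at_z(S,s,0).round(3)[:2])
E
python3 -c "
import cv2
a=cv2.imread('pics/top0.png');c=a[200:310,190:400];cv2.imwrite('pics/c1.png',cv2.resize(c,(798,418),interpolation=cv2.INTER_CUBIC))"
```

```text
pocket [ 0.667 -0.069  0.037] 9.0 [ 0.663 -0.076] [ 0.699 -0.113]
bar [ 0.676 -0.066  0.24 ] 0.7 [ 0.719 -0.094] [ 0.881 -0.473]
tooth [ 0.634 -0.063  0.026] 1.9 [ 0.639 -0.065] [ 0.647 -0.096]
tongue_home [ 0.654 -0.096  0.05 ] 1.0 [ 0.661 -0.102] [ 0.683 -0.163]
fork [0.515 0.277 0.003] 1.6 [0.516 0.279] [0.515 0.275]
tongue [0.504 0.031 0.007] 3.5 [0.501 0.03 ] [0.51  0.025]
spool [0.678 0.152 0.011] 0.4 [0.679 0.153] [0.685 0.141]
roll [ 0.564 -0.3    0.009] 0.8 [ 0.564 -0.303] [ 0.569 -0.313]
hex [0.538 0.402 0.003] 1.3 [0.539 0.403] [0.538 0.4  ]
```

View pics/c1.png

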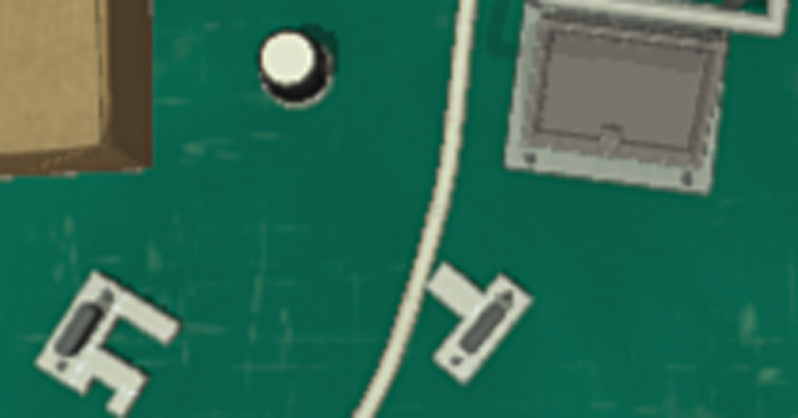

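```bash
cat >> h.py <<'E'
def crop(p): return (p[0]/3.8+190,p[1]/3.8+200)
def delta(state,target):
    Rm=rot(state["ee_rot"]); return Rm.T@(np.array(target)-state["position"])*1000
E
python3 - <<'E'
from h import *
from rig import get_state
az=lambda v:np.degrees(np.arctan2(v[1],v[0]))
for n,a,b in [("fork",(62,355),(105,295)),("tongue",(460,357),(511,296))]:
    A=at_z(T,crop(a),.04);B=at_z(T,crop(b),.04);print(n,((A+B)/2).round(4),az(B-A),np.linalg.norm(B-A))
A=at_z(T,crop((505,165)),.0);B=at_z(T,crop((712,192)),.0);print("front",A.round(4),B.round(4),az(A-B)-90,np.linalg.norm(B-A))
A=at_z(T,crop((529,10)),.0);
s=get_state();Rm=rot(s["ee_rot"]);print(Rm.round(3),az(Rm[:,1]))
print(delta(s,[.514,.279,.10]))
E
```

```text
fork [0.5137 0.2753 0.04  ] -35.30995045968011 0.04551042639088753
tongue [0.5105 0.0232 0.04  ] -40.622919818391765 0.04973132104512917
front [0.6157 0.0089 0.    ] [ 0.5967 -0.127   0.    ] -7.9370797544825535 0.1372465083254596
[[-0.894  0.447  0.017]
 [ 0.447  0.894  0.033]
 [-0.     0.037 -0.999]] 63.42556524068942
[-334.93848108  -24.60773073  498.59600827]
```

>>> apply_moves:
  deltas: [60,-28,-2,31,4,60,-56,-4,62,8,60,-84,-5,94,8.7,60,-112,-7,125,8.7,60,-140,-9,156,8.7,60,-168,-11,187,8.7,60,-195,-13,220,8.7,60,-223,-15,250,8.7,60,-251,-17,280,8.7,60,-279,-19,312,8.7,60,-307,-21,344,8.7,60,-334,-24,370,8.7]

```text
clock: 4.48
position: [0.5166, 0.2774, 0.2299]
ee_rot: [0.006, 0.303, 0.953, 0.021]
contact_force: [0.5, -0.4, -0.2]
width: 0.0602
gripper_force: 0.0
```

>>> apply_moves:
  deltas: [60,0,0,30,0,60,0,0,30,0,60,0,0,30,0]

```text
clock: 4.73
position: [0.5145, 0.2783, 0.1991]
ee_rot: [0.003, 0.303, 0.953, 0.019]
contact_force: [-0.0, 0.5, 1.8]
width: 0.06
gripper_force: 0.0
```

```bash
python3 - <<'E'
from rig import *
from h import *
import cv2
p=get_image("wrist");cv2.imwrite("pics/w1.png",p["frame"][:,:,::-1])
s=get_state();print({k:np.round(s[k],4).tolist() for k in ["clock","qpos","qd","position","ee_rot"]})
for d in place_of("fork_plate",p): print(d,at_z(p,d["point"],0).round(4))
E
```

```text
{'clock': 4.7833, 'qpos': [0.3624, 0.3041, 1.5867, 0.0273, 1.2193, -0.6019], 'qd': [0.0123, -0.0313, -0.0068, -0.0011, -0.0095, -0.0013], 'position': [0.5148, 0.2789, 0.2006], 'ee_rot': [0.0045, 0.3028, 0.9528, 0.0199]}
{'point': [336.6, 83.5], 'score': 0.98} [0.4307 0.3619 0.    ]
```

View pics/w1.png

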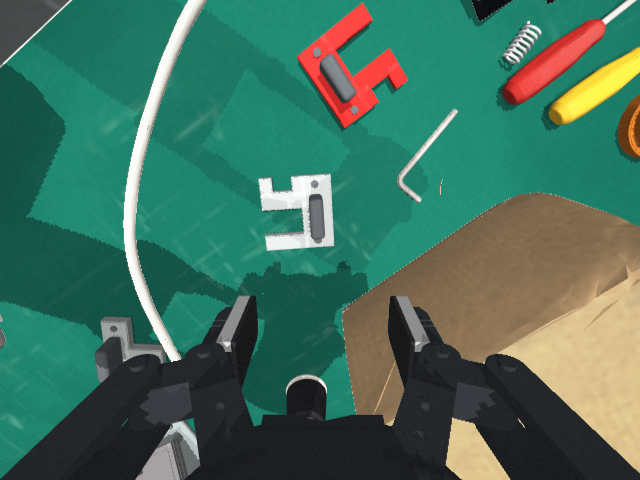

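```bash
python3 - <<'E'
from rig import *
from h import *
p=get_image("wrist");s=get_state()
print(np.round(p["position"],4),rot(p["orientation"]).round(2).tolist())
for a in [(316,217),(314,190),(319,244)]: print(at_z(p,a,.04).round(4))
P=rot(p["orientation"]).T@(s["position"]-p["position"]);q=p["K"]@P;print(q/q[2])
t=get_image("top")
print(np.round(t["position"],4),rot(t["orientation"]).round(3).tolist(), [ (d["point"],at_z(t,d["point"],0)) for d in place_of("fork_plate",t)])
E
```

```text
[0.4458 0.321  0.327 ] [[0.58, 0.77, 0.28], [0.82, -0.56, -0.15], [0.04, 0.31, -0.95]]
[0.5102 0.2836 0.04  ]
[0.4901 0.2958 0.04  ]
[0.5318 0.2713 0.04  ]
[322.63073074 326.49880752   1.        ]
[0.5176 0.0357 1.1035] [[-0.01, -0.994, 0.11], [-1.0, 0.009, -0.007], [0.006, -0.11, -0.994]] [([266.8, 170.5], array([0.8023511 , 0.14834047, 0.        ])), ([213.1, 287.3], array([0.50859347, 0.28029504, 0.        ])), ([181.5, 322.3], array([0.42429366, 0.35623826, 0.        ]))]
```

```bash
python3 - <<'E'
from rig import get_state
from h import *
s=get_state();print(delta(s,[.5110,.2825,.10]),delta(s,[.5110,.2825,.033]))
p=dict(K=np.array([[342.3,0,322.5],[0,342.3,239.3],[0,0,1]]),position=[.4458,.321,.327],orientation=None)
import h; h.rot=lambda q:np.array([[0.58,0.77,0.28],[0.82,-0.56,-0.15],[0.04,0.31,-0.95]])
A=at_z(p,(330,175),.012);B=at_z(p,(334,246),.012);print(A,B,np.degrees(np.arctan2(*(B-A)[[1,0]])))
E
```

```text
[  3.81129267  -2.591998   100.83237449] [  3.62944636  -5.34878468 167.77538801]
[0.49210021 0.31260744 0.012     ] [0.55092074 0.27641548 0.012     ] -31.60376507038735
```

>>> apply_moves:
  deltas: [50,2,-1,35,-3.5,50,4,-3,70,-3.5,50,4,-3,100,-3.5,50,4,-4,130,-3.5,50,4,-5,160,-3.5,50,4,-5,167,-3.5,50,4,-5,167,-3.5,0,4,-5,167,-3.5,0,4,-5,167,-3.5,0,4,-5,167,-3.5,0,4,-5,167,-3.5,0,4,-5,167,-3.5]
  squeeze: 80

```text
clock: 5.98
position: [0.5104, 0.2819, 0.034]
ee_rot: [0.005, 0.273, 0.962, 0.019]
contact_force: [-1.3, -1.1, 9.9]
width: 0.0106
gripper_force: 78.1
```

>>> apply_moves:
  deltas: [0,0,0,-20,0,0,0,0,-55,0,0,0,0,-95,0,0,-20,-16,-125,-4,0,-45,-36,-155,-8,0,-70,-55,-185,-14,0,-95,-75,-210,-20,0,-120,-95,-235,-24,0,-145,-115,-260,-24,0,-170,-134,-285,-24,0,-195,-153,-310,-24,0,-220,-172,-335,-24]

```text
clock: 6.98
position: [0.5996, 0.0068, 0.3611]
ee_rot: [0.008, 0.068, 0.998, 0.017]
contact_force: [1.0, -0.7, -1.3]
width: 0.0105
gripper_force: 78.9
```

```bash
cat > st.py <<'E'
from rig import get_state
from h import *
s=get_state();print({k:np.round(s[k],4).tolist() for k in ["clock","qpos","position","contact_force","width","gripper_force"]})
M=rot(s["ee_rot"]);z=M[:,2];y=M[:,1]
print("lean",np.degrees(np.arccos(-z[2])).round(2),"towards az",np.degrees(np.arctan2(z[1],z[0])).round(1),"y az",np.degrees(np.arctan2(y[1],y[0])).round(2),"y elev",np.degrees(np.arcsin(y[2])).round(2));print(M.round(3).tolist())
E
python3 st.py
```

```text
{'clock': 6.9833, 'qpos': [-0.1251, 0.2654, 1.2479, 0.0351, 1.6139, -1.5583], 'position': [0.5996, 0.0068, 0.3611], 'contact_force': [1.0239, -0.6892, -1.2533], 'width': 0.0105, 'gripper_force': 78.926}
lean 2.17 towards az 60.6 y az 82.23 y elev 2.02
[[-0.991, 0.135, 0.019], [0.136, 0.99, 0.033], [-0.014, 0.035, -0.999]]
```

>>> apply_moves:
  deltas: [0,-33,-8,-25,0,0,-66,-16,-50,0,0,-99,-24,-75,0,0,-132,-32,-100,0,0,-165,-40,-125,0,0,-198,-48,-150,0,0,-231,-56,-175,0,0,-264,-60,-200,0,0,-297,-60,-225,0,0,-330,-60,-250,0,0,-363,-60,-275,0,0,-396,-60,-300,0]

```text
clock: 7.98
position: [0.7799, -0.0841, 0.4924]
ee_rot: [0.025, 0.068, 0.997, 0.017]
contact_force: [0.4, 0.2, -2.2]
width: 0.0104
gripper_force: 78.9
```

```bash
python3 st.py
```

```text
{'clock': 7.9833, 'qpos': [-0.2137, 0.6819, 0.2204, 0.0491, 2.195, -1.6194], 'position': [0.7799, -0.0841, 0.4924], 'contact_force': [0.3668, 0.2477, -2.1524], 'width': 0.0104, 'gripper_force': 78.9309}
lean 3.39 towards az 30.1 y az 82.28 y elev 2.08
[[-0.99, 0.134, 0.051], [0.136, 0.99, 0.03], [-0.047, 0.036, -0.998]]
```

>>> apply_moves:
  deltas: [0,-500,0,0,0,0,-500,0,0,0,0,-500,0,0,0,0,-500,0,0,0,0,-500,0,0,0,0,-500,0,0,0]

```text
clock: 8.48
position: [0.8665, -0.0977, 0.3958]
ee_rot: [0.038, 0.068, 0.997, 0.016]
contact_force: [0.1, 0.2, -1.2]
width: 0.0102
gripper_force: 78.9
```

```bash
python3 st.py
```

```text
{'clock': 8.4833, 'qpos': [-0.2091, 0.8019, 0.2216, 0.0481, 2.0476, -1.6197], 'position': [0.8665, -0.0977, 0.3958], 'contact_force': [0.138, 0.2387, -1.1609], 'width': 0.0102, 'gripper_force': 78.9233}
lean 4.7 towards az 19.5 y az 82.25 y elev 2.15
[[-0.988, 0.135, 0.077], [0.137, 0.99, 0.027], [-0.073, 0.038, -0.997]]
```

>>> apply_moves:
  deltas: [0,-36,0,-20,0,0,-72,0,-40,0,0,-108,0,-60,0,0,-144,0,-80,0,0,-180,0,-100,0,0,-216,0,-120,0,0,-252,0,-140,0,0,-288,0,-160,0,0,-324,0,-180,0,0,-360,0,-200,0,0,-396,0,-220,0,0,-432,0,-240,0]

```text
clock: 9.48
position: [0.8796, -0.1059, 0.3946]
ee_rot: [0.056, 0.069, 0.996, 0.015]
contact_force: [-0.6, 0.3, -1.0]
width: 0.0101
gripper_force: 78.9
```

```bash
python3 st.py
```

```text
{'clock': 9.4833, 'qpos': [-0.2167, 0.8048, 0.2214, 0.0518, 2.0094, -1.6256], 'position': [0.8796, -0.1059, 0.3946], 'contact_force': [-0.6425, 0.3355, -1.0145], 'width': 0.0101, 'gripper_force': 78.9209}
lean 6.61 towards az 11.6 y az 82.25 y elev 2.2
[[-0.984, 0.135, 0.113], [0.138, 0.99, 0.023], [-0.108, 0.038, -0.993]]
```

>>> apply_moves:
  deltas: [0,-500,0,-280,0,0,-500,0,-280,0,0,-500,0,-280,0]

```text
clock: 9.73
position: [0.8884, -0.1097, 0.4017]
ee_rot: [0.074, 0.069, 0.995, 0.015]
contact_force: [0.6, 0.4, -1.6]
width: 0.0108
gripper_force: 78.9
```

```bash
python3 st.py
```

```text
{'clock': 9.7333, 'qpos': [-0.2203, 0.7988, 0.2207, 0.0555, 1.9789, -1.6273], 'position': [0.8884, -0.1097, 0.4017], 'contact_force': [0.5588, 0.4033, -1.5567], 'width': 0.0108, 'gripper_force': 78.9259}
lean 8.68 towards az 7.1 y az 82.25 y elev 2.24
[[-0.98, 0.135, 0.15], [0.139, 0.99, 0.019], [-0.146, 0.039, -0.989]]
```

>>> apply_moves:
  deltas: [0,-20,-40,-10,0,0,-30,-80,-15,0,0,-40,-95,-20,0]

```text
clock: 9.98
position: [0.8815, -0.2031, 0.4004]
ee_rot: [0.087, 0.07, 0.994, 0.011]
contact_force: [0.2, 0.3, -2.4]
width: 0.0107
gripper_force: 78.9
```

>>> apply_moves:
  deltas: [0,-500,0,-280,0]

```text
clock: 10.07
position: [0.8872, -0.206, 0.4049]
ee_rot: [0.1, 0.073, 0.992, 0.009]
contact_force: [0.2, -0.7, -2.1]
width: 0.0106
gripper_force: 78.9
```

>>> apply_moves:
  deltas: [0,-500,0,-280,0]

```text
clock: 10.15
position: [0.8943, -0.2001, 0.4145]
ee_rot: [0.115, 0.071, 0.991, 0.009]
contact_force: [-0.8, -0.2, -1.3]
width: 0.0105
gripper_force: 78.9
```

>>> apply_moves:
  deltas: [0,-500,0,-280,0]

```text
clock: 10.23
position: [0.9001, -0.1963, 0.4248]
ee_rot: [0.131, 0.07, 0.989, 0.007]
contact_force: [-0.6, 1.5, -1.4]
width: 0.0105
gripper_force: 78.9
```

>>> apply_moves:
  deltas: [0,-500,0,-280,0]

```text
clock: 10.32
position: [0.905, -0.1942, 0.4354]
ee_rot: [0.145, 0.069, 0.987, 0.005]
contact_force: [-0.2, -0.3, -1.5]
width: 0.0106
gripper_force: 78.9
```

```bash
python3 st.py
```

```text
{'clock': 10.3167, 'qpos': [-0.3167, 0.7711, 0.2209, 0.0839, 1.8676, -1.7115], 'position': [0.905, -0.1942, 0.4354], 'contact_force': [-0.2261, -0.2532, -1.5253], 'width': 0.0106, 'gripper_force': 78.9489}
lean 16.73 towards az -2.0 y az 82.23 y elev 1.74
[[-0.948, 0.135, 0.288], [0.138, 0.99, -0.01], [-0.286, 0.03, -0.958]]
```

>>> apply_moves:
  deltas: [0,-500,-120,-150,0]

```text
clock: 10.4
position: [0.9125, -0.1999, 0.441]
ee_rot: [0.161, 0.068, 0.985, 0.004]
contact_force: [-0.5, 1.3, -0.8]
width: 0.0102
gripper_force: 79.0
```

>>> apply_moves:
  deltas: [0,-500,-120,-150,0]

```text
clock: 10.48
position: [0.9201, -0.2096, 0.4435]
ee_rot: [0.174, 0.069, 0.982, 0.001]
contact_force: [0.5, -0.0, -1.6]
width: 0.0107
gripper_force: 79.0
```

>>> apply_moves:
  deltas: [0,-500,-120,-120,0]

```text
clock: 10.57
position: [0.9281, -0.2185, 0.4462]
ee_rot: [0.188, 0.069, 0.98, -0.001]
contact_force: [-0.1, 0.5, -2.1]
width: 0.0102
gripper_force: 79.0
```

>>> apply_moves:
  deltas: [0,-500,-120,-100,0]

```text
clock: 10.65
position: [0.9365, -0.2269, 0.4487]
ee_rot: [0.202, 0.07, 0.977, -0.004]
contact_force: [0.3, 0.5, -1.4]
width: 0.0101
gripper_force: 79.0
```

>>> apply_moves:
  deltas: [0,-500,-120,-80,0]

```text
clock: 10.73
position: [0.9452, -0.235, 0.4512]
ee_rot: [0.216, 0.07, 0.974, -0.006]
contact_force: [-0.7, 0.3, -1.7]
width: 0.0105
gripper_force: 79.0
```

>>> apply_moves:
  deltas: [0,-500,-120,-50,0]

```text
clock: 10.82
position: [0.9545, -0.2431, 0.4531]
ee_rot: [0.23, 0.07, 0.971, -0.009]
contact_force: [-0.7, 0.6, -0.8]
width: 0.0103
gripper_force: 79.0
```

```bash
python3 st.py
```

```text
{'clock': 10.8167, 'qpos': [-0.3592, 0.7767, 0.2206, 0.112, 1.6906, -1.7468], 'position': [0.9545, -0.2431, 0.4531], 'contact_force': [-0.6612, 0.5549, -0.7635], 'width': 0.0103, 'gripper_force': 78.9616}
lean 26.67 towards az -6.3 y az 81.95 y elev 0.89
[[-0.884, 0.14, 0.446], [0.132, 0.99, -0.049], [-0.449, 0.016, -0.894]]
```

>>> apply_moves:
  deltas: [0,-500,-250,0,0]

```text
clock: 10.9
position: [0.9631, -0.2574, 0.4529]
ee_rot: [0.244, 0.069, 0.967, -0.01]
contact_force: [0.7, 0.6, -0.7]
width: 0.0103
gripper_force: 79.0
```

>>> apply_moves:
  deltas: [0,-500,-250,0,0]

```text
clock: 10.98
position: [0.9703, -0.2753, 0.4518]
ee_rot: [0.257, 0.07, 0.964, -0.014]
contact_force: [0.0, -0.3, -2.0]
width: 0.0104
gripper_force: 79.0
```

>>> apply_moves:
  deltas: [0,-500,-200,50,0]

```text
clock: 11.07
position: [0.9798, -0.2899, 0.4504]
ee_rot: [0.27, 0.071, 0.96, -0.017]
contact_force: [-0.4, -1.1, -1.9]
width: 0.0105
gripper_force: 79.0
```

>>> apply_moves:
  deltas: [0,-500,-100,50,0]

```text
clock: 11.15
position: [0.991, -0.2972, 0.4488]
ee_rot: [0.283, 0.072, 0.956, -0.02]
contact_force: [-0.5, -0.2, -2.2]
width: 0.0106
gripper_force: 79.0
```

>>> apply_moves:
  deltas: [0,0,0,0,0,0,0,0,0,0]

```text
clock: 11.32
position: [0.991, -0.2949, 0.4474]
ee_rot: [0.281, 0.072, 0.957, -0.019]
contact_force: [1.5, -0.3, -2.2]
width: 0.0105
gripper_force: 78.9
```

```bash
python3 st.py
```

```text
{'clock': 11.3167, 'qpos': [-0.4036, 0.805, 0.2216, 0.1404, 1.5587, -1.7866], 'position': [0.991, -0.2949, 0.4474], 'contact_force': [1.4606, -0.3123, -2.1585], 'width': 0.0105, 'gripper_force': 78.9466}
lean 32.77 towards az -8.1 y az 81.5 y elev 0.23
[[-0.831, 0.148, 0.536], [0.126, 0.989, -0.077], [-0.541, 0.004, -0.841]]
```

>>> apply_moves:
  deltas: [0,-500,-100,50,0]

```text
clock: 11.4
position: [1.0014, -0.2993, 0.4511]
ee_rot: [0.297, 0.071, 0.952, -0.022]
contact_force: [0.3, -0.1, -1.0]
width: 0.0103
gripper_force: 79.0
```

>>> apply_moves:
  deltas: [0,-20,-4,2,0]

```text
clock: 11.48
position: [1.0071, -0.3029, 0.4507]
ee_rot: [0.304, 0.072, 0.95, -0.024]
contact_force: [-0.5, 0.4, -1.9]
width: 0.0104
gripper_force: 79.0
```

>>> apply_moves:
  deltas: [0,15,0,0,0,0,40,0,0,0,0,80,0,0,0]

```text
clock: 11.73
position: [0.9474, -0.2943, 0.4067]
ee_rot: [0.305, 0.072, 0.949, -0.024]
contact_force: [1.6, -0.0, -0.1]
width: 0.0102
gripper_force: 79.0
```

```bash
cat >>st.py <<'E'
import sys
for a in sys.argv[1:]: print(a,delta(s,eval(a)).round(1))
E
python3 st.py [.55,-.04,.4] [.591,-.0225,.1525]
```

```text
{'clock': 11.7333, 'qpos': [-0.426, 0.62, 0.7141, 0.1673, 1.2083, -1.8569], 'position': [0.9474, -0.2943, 0.4067], 'contact_force': [1.6275, -0.0467, -0.1133], 'width': 0.0102, 'gripper_force': 78.9876}
lean 35.6 towards az -8.9 y az 81.31 y elev -0.15
[[-0.804, 0.151, 0.575], [0.121, 0.989, -0.09], [-0.582, -0.003, -0.813]]
[.55,-.04,.4] [ 354.3  191.3 -245.9]
[.591,-.0225,.1525] [467.5 215.5 -22.7]
```

>>> apply_moves:
  deltas: [0,30,16,-21,0,0,60,32,-42,0,0,90,48,-63,0,0,119,64,-83,0,0,148,80,-103,0,0,178,96,-123,0,0,207,112,-144,0,0,237,128,-165,0,0,266,144,-185,0,0,296,160,-205,0,0,325,176,-226,0,0,354,191,-246,-0.8]

```text
clock: 12.73
position: [0.5471, -0.0393, 0.4024]
ee_rot: [0.303, 0.066, 0.95, -0.026]
contact_force: [-0.4, 0.3, -1.3]
width: 0.0104
gripper_force: 78.9
```

>>> apply_moves:
  deltas: [0,17,4,35,0,0,34,7,70,0,0,51,11,105,0,0,68,15,140,0,0,85,18,170,0,0,100,21,198,0,0,113,24,223,0,0,113,24,223,0,0,113,24,223,0]

```text
clock: 13.48
position: [0.5886, -0.0242, 0.1533]
ee_rot: [0.301, 0.066, 0.951, -0.026]
contact_force: [0.9, -0.3, -1.0]
width: 0.0103
gripper_force: 78.8
```

```bash
python3 - <<'E'
from rig import *
import cv2,pickle
p=get_image("wrist");cv2.imwrite("pics/w2.png",p["frame"][:,:,::-1]);pickle.dump(p,open("w2.pkl","wb"))
E
python3 st.py
```

```text
{'clock': 13.5333, 'qpos': [-0.1619, 0.1653, 2.1123, 0.0162, 0.2447, -1.609], 'position': [0.5901, -0.0247, 0.1556], 'contact_force': [0.5618, 0.5216, -0.8649], 'width': 0.0108, 'gripper_force': 78.8863}
lean 35.49 towards az -8.9 y az 81.9 y elev -0.57
[[-0.807, 0.141, 0.574], [0.109, 0.99, -0.09], [-0.58, -0.01, -0.814]]
```

View pics/w2.png

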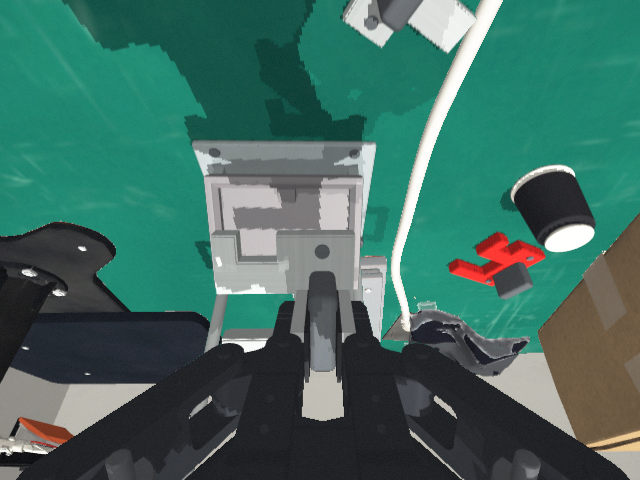

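```bash
python3 -c "
import cv2
a=cv2.imread('pics/w2.png');c=a[135:300,190:390];cv2.imwrite('pics/c2.png',cv2.resize(c,(720,594),interpolation=cv2.INTER_CUBIC))"
```

```text
(no output)
```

View pics/c2.png

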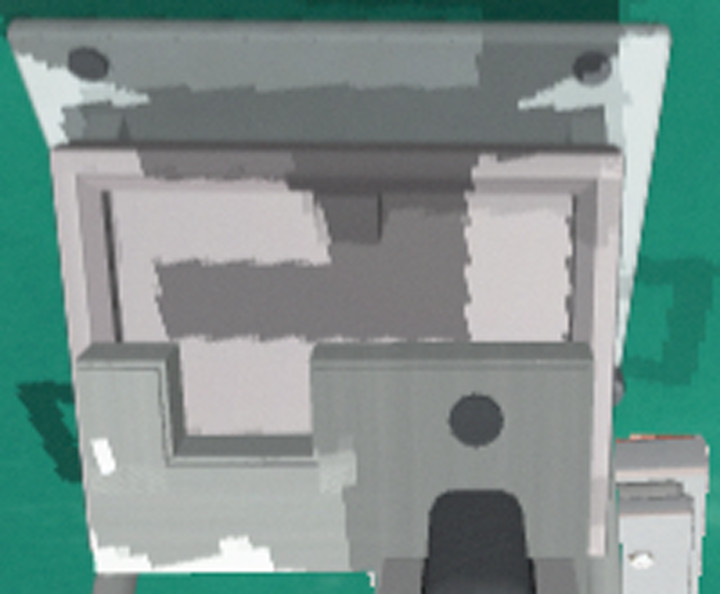

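```bash
cat > fit.py <<'E'
import pickle
from h import *
from scipy.optimize import least_squares
p=pickle.load(open("w2.pkl","rb"));C=rot(p["orientation"]);K=np.array(p["K"]);o=np.array(p["position"])
cr=lambda a:np.array([a[0]/3.6+190,a[1]/3.6+135])
def pix(X): 
    q=(X-o)@C@K.T; return q[:,:2]/q[:,2:]
def fr(yaw,lean,roll=0):
    return R.from_euler("ZYX",[yaw,-lean,roll],degrees=True).as_matrix()
P=np.array([[-45,-58,9],[-45,58,9],[-36,-49,0],[0,-49,0],[-36,49,0],[0,49,0],[-26,8.5,9]])/1e3
I=np.array([cr(a) for a in [(53,150),(621,152),(105,190),(118,340),(577,190),(572,340),(380,240)]])
W=np.array([[1,1],[1,1],[1,0],[1,0],[1,0],[1,0],[1,.5]])
if __name__=="__main__":
    for pr in [0,1]:
        f=lambda v:np.r_[((pix(P@fr(v[3],35).T+v[:3])-I)*W).ravel(),pr*(v[:3]-[.661,-.0645,.046])/.004,(v[3]+7.9)/1.5]
        s=least_squares(f,[.661,-.0645,.046,-8]);print(s.x.round(4),f(s.x)[:14].reshape(-1,2).round(1).tolist())
    from rig import get_state
    st=get_state();M=rot(st["ee_rot"]);Rp=np.c_[-M[:,0],M[:,1],-M[:,2]];t=np.array(st["position"])
    Q=np.array([[-34.5,-50.5,12],[-34.5,15,12],[-21.5,-39,12],[-21.5,-21,12]])/1e3
    J=np.array([cr(a) for a in [(80,362),(592,362),(168,461),(313,461)]])
    g=lambda v:(pix((Q@R.from_euler("z",v[3],degrees=True).as_matrix().T+v[:3])@Rp.T+t)-J).ravel()
    s=least_squares(g,[0,0,-.033,0]);print("plate in tool (pocket-like axes)",s.x.round(4),g(s.x).round(1))
E
python3 fit.py
```

```text
[ 0.6594 -0.0647  0.0447 -8.1396] [[-1.7, -0.4], [0.9, 0.2], [1.0, -0.0], [1.4, 0.0], [-0.6, -0.0], [-0.6, 0.0], [-0.2, 0.5]]
[ 0.6594 -0.0647  0.0447 -8.1373] [[-1.7, -0.4], [0.9, 0.2], [1.0, -0.0], [1.4, 0.0], [-0.6, -0.0], [-0.6, 0.0], [-0.2, 0.5]]
plate in tool (pocket-like axes) [-0.0012 -0.0006 -0.0359 -0.0784] [-1.3  0.5 -0.   0.6  1.6 -0.5 -0.2 -0.5]
```

```bash
cat > pk.py <<'E'
from h import *
from fit import fr
import sys
from rig import get_state
c=np.array([.6594,-.0647,.0447]);Rp=fr(-8.14,35)
s=get_state();print("TCP in pocket",(Rp.T@(s["position"]-c)*1000).round(1), "err",R.from_matrix(Rp.T@np.c_[-rot(s["ee_rot"])[:,0],rot(s["ee_rot"])[:,1],-rot(s["ee_rot"])[:,2]]).as_rotvec(degrees=True).round(2),np.round(s["contact_force"],1),s["qpos"].round(2) if hasattr(s["qpos"],"round") else s["qpos"])
for a in sys.argv[1:]:
    print(a,delta(s,c+Rp@(np.array(eval(a))/1000)).round(1))
E
python3 pk.py [1.2,32.6,52] [1.2,32.6,34]
```

```text
TCP in pocket [  2.7  29.8 133.4] err [-0.44 -0.48  0.36] [ 0.6  0.5 -0.9] [-0.16  0.17  2.11  0.02  0.24 -1.61]
[1.2,32.6,52] [ 2.2  3.5 81.4]
[1.2,32.6,34] [ 2.3  3.6 99.4]
```

>>> apply_moves:
  deltas: [0,1,2,28,0,0,2,3,55,0,0,2,3.5,75,0,0,2.2,3.5,81,0,0,2.2,3.5,81,0,0,2.2,3.5,81,0]

```text
clock: 14.03
position: [0.6369, -0.0288, 0.0934]
ee_rot: [0.301, 0.066, 0.951, -0.026]
contact_force: [-0.3, -0.8, -0.6]
width: 0.0105
gripper_force: 78.9
```

```bash
python3 pk.py [1.2,32.6,52] [1.2,32.6,34]
```

```text
TCP in pocket [ 5.5 32.4 55.6] err [-0.48 -0.14  0.33] [-0.3 -0.8 -0.6] [-0.15  0.32  2.1  -0.02  0.11 -1.57]
[1.2,32.6,52] [4.3 0.3 3.6]
[1.2,32.6,34] [ 4.3  0.4 21.6]
```

>>> apply_moves:
  deltas: [0,20,0.5,4,0]

```text
clock: 14.12
position: [0.6276, -0.0266, 0.0888]
ee_rot: [0.295, 0.067, 0.953, -0.026]
contact_force: [0.3, 0.3, -1.6]
width: 0.0107
gripper_force: 78.9
```

>>> apply_moves:
  deltas: [0,5,0,2,0,0,5,0,2,0]

```text
clock: 14.28
position: [0.6216, -0.0253, 0.0838]
ee_rot: [0.29, 0.066, 0.954, -0.026]
contact_force: [-0.6, -0.1, -1.9]
width: 0.0102
gripper_force: 79.0
```

>>> apply_moves:
  deltas: [0,0,0,0,0,0,0,0,0,0]

```text
clock: 14.45
position: [0.6232, -0.0256, 0.0839]
ee_rot: [0.291, 0.067, 0.954, -0.026]
contact_force: [1.3, 0.1, -2.2]
width: 0.0107
gripper_force: 79.0
```

```bash
python3 pk.py [1.2,32.6,52] [1.2,32.6,34]
```

```text
TCP in pocket [-11.4  33.6  55.9] err [-0.54  1.07  0.33] [ 1.3  0.1 -2.2] [-0.15  0.33  2.12 -0.05  0.11 -1.53]
[1.2,32.6,52] [-12.7  -1.    3.7]
[1.2,32.6,34] [-13.   -0.8  21.6]
```

>>> apply_moves:
  deltas: [0,-6,-0.5,4,0,0,-13,-0.9,9,0,0,-13,-0.9,9,0,0,-13,-0.9,9,0]

```text
clock: 14.78
position: [0.6393, -0.029, 0.0827]
ee_rot: [0.29, 0.067, 0.954, -0.026]
contact_force: [-0.5, 0.4, -2.3]
width: 0.0102
gripper_force: 79.0
```

```bash
python3 - <<'E'
from rig import *
import cv2,pickle
p=get_image("wrist");cv2.imwrite("pics/w3.png",cv2.resize(p["frame"][135:300,190:390,::-1],(720,594),interpolation=cv2.INTER_CUBIC));pickle.dump(p,open("w3.pkl","wb"))
E
python3 pk.py [1.2,32.6,45] [1.2,32.6,34]
```

```text
TCP in pocket [ 0.3 32.6 45.5] err [-0.55  1.23  0.32] [ 1.4  0.1 -2.1] [-0.15  0.35  2.08 -0.04  0.12 -1.55]
[1.2,32.6,45] [-0.9  0.   0.5]
[1.2,32.6,34] [-1.1  0.1 11.5]
```

View pics/w3.png

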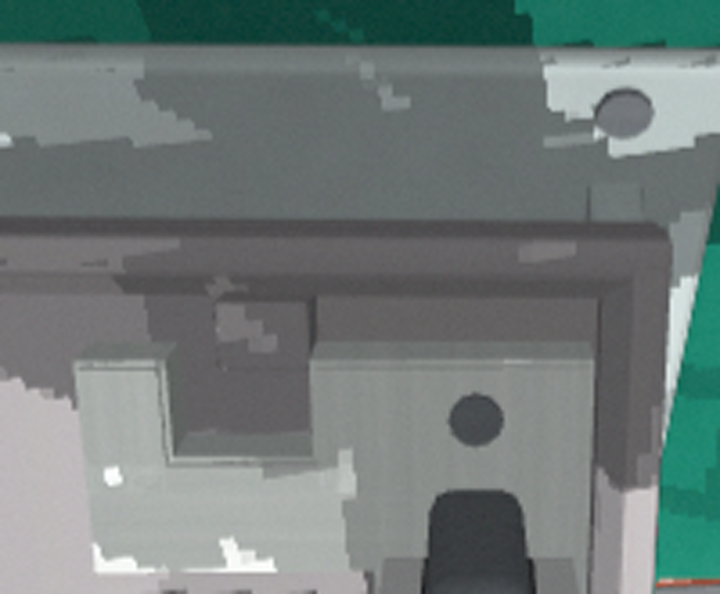

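>>> apply_moves:
  deltas: [0,-1,0.5,4,0,0,-1.1,0.5,7,0,0,-1.1,0.5,9,0,0,-1.1,0.5,11,0,0,-1.1,0.5,12,0,0,-1.1,0.5,12,0]

```text
clock: 15.33
position: [0.6455, -0.0293, 0.0731]
ee_rot: [0.289, 0.067, 0.955, -0.026]
contact_force: [-0.0, -0.0, -2.7]
width: 0.0101
gripper_force: 79.2
```

```bash
python3 pk.py [1.2,32.6,34]
```

```text
TCP in pocket [ 0.9 33.1 34. ] err [-0.55  1.32  0.33] [-0.  -0.  -2.7] [-0.15  0.37  2.08 -0.05  0.11 -1.54]
[1.2,32.6,34] [-0.3 -0.5 -0. ]
```

>>> apply_moves:
  deltas: [0,0,0,1.5,0,0,0,0,2,0,0,0,0,2,0]

```text
clock: 15.58
position: [0.6457, -0.0293, 0.0727]
ee_rot: [0.288, 0.067, 0.955, -0.026]
contact_force: [-8.4, 0.1, 7.0]
width: 0.011
gripper_force: 80.5
```

>>> apply_moves:
  deltas: [30,0,0,0,0,30,0,0,0,0,30,0,0,0,0,30,0,0,-10,0,30,0,0,-30,0,30,0,0,-60,0,30,0,0,-95,0,30,0,0,-130,0,30,0,0,-130,0]

```text
clock: 16.33
position: [0.5758, -0.0176, 0.1872]
ee_rot: [0.293, 0.066, 0.953, -0.026]
contact_force: [0.4, 0.3, 0.2]
width: 0.0302
gripper_force: 0.0
```

```bash
python3 - <<'E'
from rig import *
import cv2,pickle
p=get_image("wrist");cv2.imwrite("pics/w4.png",p["frame"][:,:,::-1]);pickle.dump(p,open("w4.pkl","wb"))
E
python3 pk.py; python3 st.py
```

```text
TCP in pocket [  7.7  34.6 166. ] err [-0.54  0.87  0.35] [1.5 0.8 0.7] [-0.15  0.11  2.07 -0.02  0.37 -1.57]
{'clock': 16.3833, 'qpos': [-0.1479, 0.1059, 2.0732, -0.0172, 0.3668, -1.5656], 'position': [0.5763, -0.0179, 0.1851], 'contact_force': [1.5414, 0.7668, 0.719], 'width': 0.0298, 'gripper_force': 0.0}
lean 34.14 towards az -9.1 y az 81.84 y elev -0.64
[[-0.82, 0.142, 0.554], [0.111, 0.99, -0.089], [-0.561, -0.011, -0.828]]
```

View pics/w4.png

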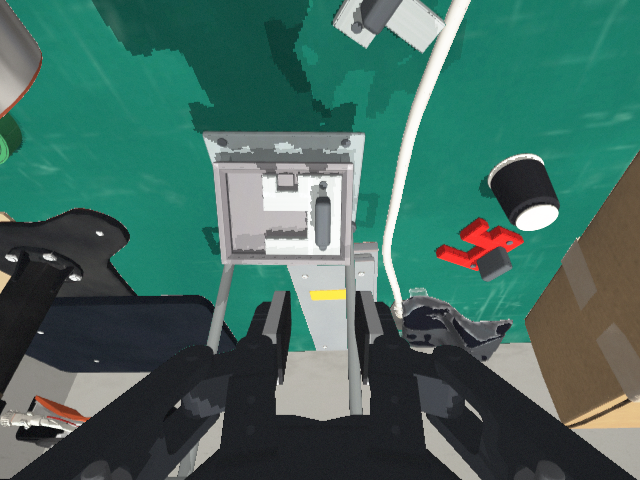

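```bash
cat > kin.py <<'E'
import numpy as np
from scipy.optimize import least_squares
from scipy.spatial.transform import Rotation as R
Rz=lambda a:R.from_euler("z",a).as_matrix();Ry=lambda a:R.from_euler("y",a).as_matrix()
V=np.array
# params: r0,z0,lat, L2, L3,e, L5, (tool off x)
def fk(p,q):
    z0,r0,lat,L2,e,L3,L5=p
    A=Rz(q[0]);x=A@V([r0,lat,z0])
    A=A@Ry(q[1]);x=x+A@V([0,0,L2])
    A=A@Ry(q[2]);x=x+A@V([e,0,L3])
    A=A@Rz(q[3])@Ry(q[4]);x=x+A@V([0,0,L5])
    return x,A@Rz(q[5])
D=[([.277*0+.986,.277,1.506,0,1.361,-.121],[.257,.514,.247]),
([0.978,0.401,0.224,0.004,2.505,-0.125],[0.2463,0.4915,0.6753]),
([0.9598,0.135,0.8417,0.0064,2.1281,-0.1437],[0.2172,0.4343,0.5992]),
([0.3624,0.3041,1.5867,0.0273,1.2193,-0.6019],[0.5148,0.2789,0.2006]),
([-0.1251,0.2654,1.2479,0.0351,1.6139,-1.5583],[0.5996,0.0068,0.3611]),
([-0.2137,0.6819,0.2204,0.0491,2.195,-1.6194],[0.7799,-0.0841,0.4924]),
([-0.3167,0.7711,0.2209,0.0839,1.8676,-1.7115],[0.905,-0.1942,0.4354]),
([-0.4036,0.805,0.2216,0.1404,1.5587,-1.7866],[0.991,-0.2949,0.4474]),
([-0.426,0.62,0.7141,0.1673,1.2083,-1.8569],[0.9474,-0.2943,0.4067]),
([-0.1619,0.1653,2.1123,0.0162,0.2447,-1.609],[0.5901,-0.0247,0.1556]),
([-0.1479,0.1059,2.0732,-0.0172,0.3668,-1.5656],[0.5763,-0.0179,0.1851])]
f=lambda p:np.concatenate([fk(p,q)[0]-x for q,x in D])
s=least_squares(f,[.16,0,.07,.6,.0,.42,.37]);p=s.x
lo=V([-2.89,-.75,.22,-1.18,.11,-2.7]);hi=V([2.89,2.08,2.7,4.32,2.71,2.7])
def sol(xt,Rt,q,w=1.):
    def g(v):
        x,A=fk(p,v); return np.r_[x-xt,w*R.from_matrix(A.T@Rt).as_rotvec()]
    return least_squares(g,np.clip(q,lo+1e-6,hi-1e-6),bounds=(lo,hi)).x
if __name__=="__main__":
    print(p.round(4),(abs(f(p)).max()*1000).round(2)); x,A=fk(p,D[-1][0]);print(A.round(3))
E
python3 kin.py
```

```text
[0.1369 0.     0.0694 0.6296 0.0604 0.4211 0.3475] 0.22
[[-0.142 -0.82   0.554]
 [-0.99   0.111 -0.089]
 [ 0.011 -0.561 -0.828]]
```

```bash
cat > sim.py <<'E'
from kin import *
Q=Rz(-np.pi/2) # my A*Q? tool = A@Rz(off)
off=Rz(np.pi/2)
def tool(q):
    x,A=fk(p,q); return x,A@off
def sol2(xt,Rt,q,w):
    return sol(xt,Rt@off.T,q,w)
lean=lambda T:np.degrees(np.arccos(-T[2,2]))
def push(q,d,w,step=.0417):
    x,T=tool(q); d=V(d)/np.linalg.norm(d); return sol2(x+T@d*step,T,q,w)
if __name__=="__main__":
    print(tool(V(D[-1][0]))[1].round(3))
    for w in [.3,.5,.7,1.]:
        q=V(D[6][0]);L=[lean(tool(q)[1])]
        for z in [-150,-150,-120,-100,-80,-50]:
            q=push(q,[-500,-120,z],w);L.append(lean(tool(q)[1]))
        print(w,np.round(L,2),tool(q)[0].round(3),q.round(3))
E
python3 sim.py
```

```text
[[-0.82   0.142  0.554]
 [ 0.111  0.99  -0.089]
 [-0.561 -0.011 -0.828]]
0.3 [16.73 20.59 24.48 28.36 32.25 36.12 40.  ] [ 1.003 -0.258  0.519] [-0.365  0.75   0.22   0.137  1.485 -1.746]
0.5 [16.73 18.86 21.01 23.17 25.35 27.53 29.72] [ 0.966 -0.247  0.468] [-0.361  0.77   0.22   0.118  1.645 -1.746]
0.7 [16.73 18.   19.28 20.56 21.86 23.15 24.45] [ 0.946 -0.241  0.442] [-0.359  0.783  0.22   0.109  1.723 -1.747]
1.0 [16.73 17.41 18.1  18.78 19.47 20.16 20.85] [ 0.933 -0.237  0.425] [-0.357  0.794  0.22   0.102  1.776 -1.748]
```

```bash
cat > plan.py <<'E'
from sim import *
q0=V([-0.1479,0.1059,2.0732,-0.0172,0.3668,-1.5656]);w=.57
x0,T0=tool(q0);h=V([T0[0,2],T0[1,2],0]);h/=np.linalg.norm(h)
res=[]
for r in [.35,.4,.45,.5]:
  for z in [.15,.2,.3,.4,.5]:
    x=h*r+V([-h[1],h[0],0])*.0694*1.0; x[2]=z
    q=sol2(x,T0,q0,w); xs,Ts=tool(q)
    for a in [180,200,220,240]:
      qq=q;zm=9;rm=9
      for n in range(1,40):
        x1,T=tool(qq); d=T.T@(h*np.cos(np.radians(a))+V([0,0,np.sin(np.radians(a))]))
        qq=push(qq,d,w);x1,T=tool(qq);zm=min(zm,x1[2]);rm=min(rm,x1@h)
        if T[:,2]@h<.02: break
      res.append((n,r,z,a,round(lean(Ts),1),round(lean(T),1),round(zm,3),round(rm,3),qq.round(2).tolist()))
res.sort(key=lambda t:t[0])
for t in [t for t in res if t[6]>.05 and t[7]>.2][:12]: print(t)
print(res[:4])
E
python3 plan.py
```

```text
[(21, 0.5, 0.15, 240, np.float64(34.1), np.float64(7.0), np.float64(-0.109), np.float64(0.184), [0.52, 0.6, 2.56, -1.18, 0.11, 0.3]), (24, 0.35, 0.2, 180, np.float64(34.1), np.float64(3.6), np.float64(0.178), np.float64(-0.065), [1.27, -0.75, 2.35, -0.0, 1.48, -0.19]), (25, 0.35, 0.2, 200, np.float64(34.1), np.float64(3.0), np.float64(0.038), np.float64(-0.091), [0.69, -0.75, 2.7, 0.03, 1.15, -0.78]), (25, 0.4, 0.3, 180, np.float64(34.1), np.float64(3.6), np.float64(0.3), np.float64(-0.065), [1.31, -0.75, 2.05, -0.01, 1.78, -0.15])]
```

```bash
cat > plan2.py <<'E'
from sim import *
q0=V([-0.1479,0.1059,2.0732,-0.0172,0.3668,-1.5656]);w=.57
x0,T0=tool(q0)
def pusht(q,turn,w,d=None):
    x,T=tool(q); xt=x if d is None else x+T@V(d)
    return sol2(xt,T@Rz(np.radians(turn)),q,w)
res=[]
if __name__=="__main__":
  for az in [-80,-50,-20,20,50,80]:
   for r in [.5,.7]:
    for z in [.25,.45]:
     for sg in [1,-1]:
      a=np.radians(az);x=V([r*np.cos(a),r*np.sin(a),z])
      q=sol2(x,T0,V([a-.1,.3,1.5,0,1.0,-1.5]),w)
      xx,T=tool(q)
      if np.linalg.norm(xx-x)>.005 : continue
      # turn until q6 at limit
      lim=sg*2.69; t=np.degrees(q[5]-lim); best=None
      for tt in [t,-t]:
        q2=q.copy()
        q2[5]=lim; x2,T2=tool(q2)
        tr=np.degrees(R.from_matrix(T.T@T2).as_rotvec()[2])
        break
      L=[];qq=q2
      for n in range(8):
        qq=pusht(qq,7.16*np.sign(tr),w); L.append(tool(qq)[1][:2,2])
      dl=np.degrees(L[-1]-T2[:2,2])/8
      res.append((round(dl[0],2),round(dl[1],2),az,r,z,sg,round(tr),np.round(q2,2).tolist(),np.round(qq,2).tolist(),(tool(qq)[0]-x).round(2).tolist()))
  res.sort(key=lambda t:t[0])
  for t in res[:8]: print(t)
E
python3 plan2.py
```

```text
(np.float64(-1.72), np.float64(0.22), 80, 0.5, 0.25, 1, 133, [1.64, 0.25, 1.69, -0.59, 1.39, 2.69], [1.13, 0.15, 1.44, -0.32, 1.46, 2.7], [0.18, -0.02, 0.11])
(np.float64(-1.67), np.float64(1.28), 50, 0.7, 0.25, 1, 163, [1.03, 0.38, 1.49, -0.62, 1.11, 2.69], [0.61, 0.33, 1.27, -0.12, 1.22, 2.7], [0.13, -0.09, 0.08])
(np.float64(-1.5), np.float64(-0.9), -50, 0.7, 0.45, -1, -1, [-1.22, 0.22, 1.24, 0.52, 1.39, -2.69], [-0.73, 0.34, 0.8, 0.07, 1.59, -2.7], [0.18, 0.1, 0.08])
(np.float64(-1.28), np.float64(1.1), 50, 0.5, 0.25, 1, 155, [1.11, 0.11, 1.88, -0.66, 1.06, 2.69], [0.57, -0.02, 1.77, -0.17, 1.04, 2.7], [0.1, -0.09, 0.06])
(np.float64(-1.17), np.float64(0.11), 50, 0.7, 0.45, 1, 178, [1.03, 0.31, 1.11, -0.55, 1.49, 2.69], [0.68, 0.57, 0.22, -0.35, 2.05, 2.7], [0.17, -0.08, 0.15])
(np.float64(-1.02), np.float64(1.25), 50, 0.5, 0.45, 1, 172, [1.11, 0.01, 1.49, -0.57, 1.46, 2.69], [0.43, -0.09, 1.37, -0.09, 1.44, 2.7], [0.12, -0.14, 0.06])
(np.float64(-1.0), np.float64(-0.79), 80, 0.7, 0.25, 1, 141, [1.57, 0.53, 1.24, -0.59, 1.5, 2.69], [1.33, 0.83, 0.22, -0.56, 2.13, 2.7], [0.16, 0.09, 0.16])
(np.float64(-0.93), np.float64(-0.3), 80, 0.5, 0.45, 1, 147, [1.64, 0.17, 1.31, -0.59, 1.78, 2.69], [1.21, 0.28, 0.68, -0.53, 2.09, 2.7], [0.19, 0.0, 0.17])
```

```bash
cat > plan3.py <<'E'
from plan2 import *
import sys
acts=[V([0,0,0.])]+[s*.04*e for e in np.eye(3) for s in (1,-1)]
def greedy(q,sg,box,N=26):
    seq=[]
    for n in range(N):
        best=None
        for tn in (7.16*sg,0):
          for k,a in enumerate(acts):
            if tn==0 and k==0: continue
            x,T=tool(q); qq=sol2(x+a,T@Rz(np.radians(tn)),q,w); x1,T1=tool(qq)
            if (x1<box[0]).any() or (x1>box[1]).any(): continue
            c=lean(T1)
            if best is None or c<best[0]: best=(c,qq,(tn,a.tolist()),x1)
        if best is None: return None
        seq.append((best[2],round(best[0],2),best[3].round(3).tolist())); q=best[1]
        if best[0]<1: break
    return seq,q
if __name__=="__main__":
    box=(V([.1,-.62,.25]),V([.62,.62,.6]));R_=[]
    for az,sg in [(-80,-1),(-65,-1),(-50,-1),(-35,-1),(65,1),(90,1)]:
      for r in [.45,.6]:
        for z in [.32,.42]:
          a=np.radians(az);x=V([r*np.cos(a),r*np.sin(a),z])
          q=sol2(x,T0,V([a-.1,.3,1.5,0,1.0,-1.5]),w)
          if np.linalg.norm(tool(q)[0]-x)>.005: continue
          t0=q[5]; q[5]=sg*2.69
          g=greedy(q,1 if sg==1 else -1,box)
          if g: R_.append((len(g[0]),g[0][-1][1],az,r,z,round(float(np.degrees(q[5]-t0))),[s[1] for s in g[0]][::4],g[0][-1][2]))
    R_.sort(key=lambda t:(t[0],t[1]))
    for t in R_[:10]: print(t)
E
time timeout 500 python3 plan3.py
```

```text
(26, np.float64(9.03), 65, 0.6, 0.32, 153, [np.float64(31.28), np.float64(19.37), np.float64(10.2), np.float64(9.03), np.float64(9.03), np.float64(9.03), np.float64(9.03)], [0.195, 0.376, 0.261])
(26, np.float64(10.94), 65, 0.45, 0.32, 147, [np.float64(31.32), np.float64(19.93), np.float64(11.88), np.float64(10.94), np.float64(10.94), np.float64(10.94), np.float64(10.94)], [0.102, 0.207, 0.274])
(26, np.float64(11.91), 65, 0.6, 0.42, 160, [np.float64(31.64), np.float64(20.98), np.float64(13.13), np.float64(11.91), np.float64(11.91), np.float64(11.91), np.float64(11.91)], [0.368, 0.364, 0.257])
(26, np.float64(13.48), 65, 0.45, 0.42, 155, [np.float64(31.65), np.float64(22.02), np.float64(14.9), np.float64(13.48), np.float64(13.48), np.float64(13.48), np.float64(13.48)], [0.198, 0.208, 0.28])
(26, np.float64(25.89), -35, 0.6, 0.32, -4, [np.float64(31.91), np.float64(26.59), np.float64(25.98), np.float64(25.89), np.float64(25.89), np.float64(25.89), np.float64(25.89)], [0.38, 0.005, 0.28])
(26, np.float64(26.03), -35, 0.45, 0.42, -2, [np.float64(32.09), np.float64(27.24), np.float64(26.35), np.float64(26.03), np.float64(26.03), np.float64(26.03), np.float64(26.03)], [0.373, -0.014, 0.253])
(26, np.float64(27.23), -35, 0.6, 0.42, -11, [np.float64(32.08), np.float64(27.6), np.float64(27.3), np.float64(27.23), np.float64(27.23), np.float64(27.23), np.float64(27.23)], [0.59, -0.576, 0.297])
real	0m13.781s
user	0m14.220s
sys	0m0.040s
```

```bash
cat > plan4.py <<'E'
from plan3 import *
box=(V([-.2,.3,.25]),V([.62,.75,.62]));R_=[]
for az in [60,70,80,90,100]:
  for r in [.5,.6,.68]:
    for z in [.32,.42]:
      a=np.radians(az);x=V([r*np.cos(a),r*np.sin(a),z])
      q=sol2(x,T0,V([a-.1,.3,1.5,0,1.0,-1.5]),w)
      if np.linalg.norm(tool(q)[0]-x)>.005: continue
      t0=q[5]; q[5]=2.69
      g=greedy(q,1,box,30)
      if g:
        s=g[0];k=next((i for i in range(len(s)) if s[i][1]<s[-1][1]+.3));Tf=tool(g[1])[1]
        R_.append((s[-1][1],k+1,az,r,z,round(float(np.degrees(q[5]-t0))),np.degrees(Tf[:2,2]).round(1).tolist(),s[-1][2],np.round(g[1],2).tolist(),s))
R_.sort(key=lambda t:t[0]+t[1]*.5)
for t in R_[:6]: print(t[:-1])
for u in R_[0][-1]: print(u)
E
timeout 500 python3 plan4.py
```

```text
(np.float64(0.89), 14, 80, 0.6, 0.32, 142, [0.5, 0.7], [0.238, 0.497, 0.403], [1.0, 0.19, 1.26, -0.0, 1.69, 2.7])
(np.float64(1.49), 14, 90, 0.5, 0.32, 131, [-1.2, -0.9], [0.357, 0.44, 0.466], [0.76, 0.24, 1.03, 0.0, 1.89, 2.64])
(np.float64(1.08), 16, 100, 0.5, 0.42, 131, [-0.5, -1.0], [0.203, 0.446, 0.271], [1.0, 0.14, 1.62, -0.0, 1.39, 2.7])
(np.float64(3.29), 12, 80, 0.5, 0.32, 138, [1.9, 2.7], [0.192, 0.42, 0.318], [0.99, 0.04, 1.63, -0.0, 1.42, 2.7])
(np.float64(2.87), 14, 90, 0.5, 0.42, 138, [1.5, 2.4], [0.142, 0.382, 0.305], [1.04, -0.04, 1.74, -0.0, 1.39, 2.7])
(np.float64(1.61), 17, 80, 0.68, 0.32, 145, [-1.5, -0.7], [0.616, 0.44, 0.265], [0.53, 0.57, 0.98, 0.0, 1.61, 2.7])
((7.16, [-0.0, -0.0, -0.04]), np.float64(31.76), [0.132, 0.599, 0.305])
((7.16, [-0.0, -0.0, -0.04]), np.float64(29.13), [0.162, 0.606, 0.288])
((7.16, [-0.0, -0.0, -0.04]), np.float64(26.4), [0.192, 0.609, 0.27])
((7.16, [-0.04, -0.0, -0.0]), np.float64(23.58), [0.188, 0.612, 0.292])
((7.16, [-0.04, -0.0, -0.0]), np.float64(20.87), [0.185, 0.612, 0.312])
((7.16, [-0.04, -0.0, -0.0]), np.float64(18.27), [0.185, 0.61, 0.332])
((7.16, [-0.04, -0.0, -0.0]), np.float64(15.79), [0.187, 0.605, 0.349])
((7.16, [-0.04, -0.0, -0.0]), np.float64(13.4), [0.191, 0.598, 0.365])
((7.16, [-0.04, -0.0, -0.0]), np.float64(11.08), [0.195, 0.587, 0.378])
((7.16, [-0.04, -0.0, -0.0]), np.float64(8.79), [0.2, 0.574, 0.388])
((7.16, [-0.04, -0.0, -0.0]), np.float64(6.5), [0.205, 0.557, 0.396])
((7.16, [-0.04, -0.0, -0.0]), np.float64(4.17), [0.209, 0.537, 0.401])
((7.16, [-0.04, -0.0, -0.0]), np.float64(1.87), [0.212, 0.514, 0.403])
((7.16, [0.0, 0.0, 0.0]), np.float64(0.89), [0.238, 0.497, 0.403])
```

```bash
python3 st.py [.34,.286,.33] [.104,.591,.33]
```

```text
{'clock': 16.3833, 'qpos': [-0.1479, 0.1059, 2.0732, -0.0172, 0.3668, -1.5656], 'position': [0.5763, -0.0179, 0.1851], 'contact_force': [1.5414, 0.7668, 0.719], 'width': 0.0298, 'gripper_force': 0.0}
lean 34.14 towards az -9.1 y az 81.84 y elev -0.64
[[-0.82, 0.142, 0.554], [0.111, 0.99, -0.089], [-0.561, -0.011, -0.828]]
[.34,.286,.33] [ 146.3  265.6 -277.8]
[.104,.591,.33] [ 373.9  534.  -435.7]
```

>>> apply_moves:
  deltas: [60,14.6,26.6,-27.8,7,60,29,53,-56,14,60,44,80,-83,21,60,58,106,-111,28,60,73,133,-139,35,60,88,160,-167,42,60,102,186,-194,49,60,117,213,-222,56,60,131,239,-250,63,60,146,266,-278,70,60,169,292,-293,77,60,192,319,-309,84]

```text
clock: 17.38
position: [0.3718, 0.2491, 0.2998]
ee_rot: [0.26, 0.538, 0.792, 0.123]
contact_force: [0.5, 0.4, 1.1]
width: 0.0602
gripper_force: 0.0
```

```bash
python3 st.py [.104,.591,.33]
```

```text
{'clock': 17.3833, 'qpos': [0.7817, -0.0993, 1.9484, -0.5581, 0.9967, 0.6427], 'position': [0.3718, 0.2491, 0.2998], 'contact_force': [0.4977, 0.4396, 1.0736], 'width': 0.0602, 'gripper_force': 0.0}
lean 33.48 towards az -8.9 y az 26.36 y elev 28.37
[[-0.285, 0.788, 0.545], [0.917, 0.391, -0.086], [-0.28, 0.475, -0.834]]
[.104,.591,.33] [ 381.3  -63.2 -200.4]
```

>>> apply_moves:
  deltas: [60,32,-5,-17,7,60,64,-11,-33,14,60,95,-16,-50,21,60,127,-21,-67,28,60,159,-26,-83,35,60,191,-32,-100,42,60,222,-37,-117,49,60,254,-42,-134,56,60,286,-47,-150,63,60,318,-53,-167,70,60,349,-58,-184,77,60,381,-63,-200,80]

```text
clock: 18.38
position: [0.1023, 0.5904, 0.3274]
ee_rot: [0.121, 0.921, 0.261, 0.261]
contact_force: [0.4, -0.1, 0.6]
width: 0.0604
gripper_force: 0.0
```

```bash
python3 st.py [.104,.591,.33]
```

```text
{'clock': 18.3833, 'qpos': [1.5988, 0.344, 1.3515, -0.5724, 1.5681, 2.6548], 'position': [0.1023, 0.5904, 0.3274], 'contact_force': [0.4421, -0.0808, 0.5545], 'width': 0.0604, 'gripper_force': 0.0}
lean 33.45 towards az -9.0 y az -63.39 y elev 21.06
[[0.727, 0.418, 0.544], [0.544, -0.834, -0.087], [0.418, 0.359, -0.834]]
[.104,.591,.33] [ 2.7  1.1 -1.3]
```

```bash
cat > go.py <<'E'
from plan3 import *
from rig import get_state
import sys
q=V(get_state()["qpos"]);box=(V([-.2,.3,.25]),V([.62,.75,.62]))
x,T=tool(q)
s,qf=greedy(q,1,box,int(sys.argv[1]))
for (tn,a),L,xx in s:
    x,T=tool(q); print((T.T@V(a)*1000).round(0).tolist(),tn,"lean",L,xx); q=sol2(x+V(a),T@Rz(np.radians(tn)),q,w)
E
python3 go.py 16
```

```text
[-17.0, -14.0, 33.0] 7.16 lean 31.6 [0.124, 0.597, 0.306]
[-17.0, -13.0, 34.0] 7.16 lean 28.99 [0.154, 0.604, 0.29]
[-16.0, -11.0, 35.0] 7.16 lean 26.27 [0.185, 0.607, 0.272]
[-15.0, -10.0, 36.0] 7.16 lean 23.44 [0.215, 0.608, 0.25]
[-36.0, -10.0, -15.0] 7.16 lean 20.39 [0.21, 0.607, 0.27]
[-37.0, -8.0, -13.0] 7.16 lean 17.38 [0.208, 0.603, 0.287]
[-38.0, -7.0, -11.0] 7.16 lean 14.41 [0.208, 0.596, 0.301]
[-38.0, -6.0, -10.0] 7.16 lean 11.47 [0.209, 0.586, 0.313]
[-39.0, -4.0, -8.0] 7.16 lean 8.54 [0.21, 0.572, 0.322]
[-40.0, -2.0, -6.0] 7.16 lean 5.66 [0.211, 0.555, 0.328]
[-40.0, -1.0, -4.0] 7.16 lean 3.01 [0.21, 0.536, 0.33]
[-1.0, -40.0, 0.0] 7.16 lean 2.02 [0.242, 0.557, 0.33]
[3.0, 40.0, -1.0] 0 lean 2.02 [0.242, 0.517, 0.33]
[-1.0, 1.0, 40.0] 0 lean 2.02 [0.242, 0.517, 0.29]
[-1.0, 1.0, 40.0] 0 lean 2.02 [0.242, 0.517, 0.25]
[3.0, 40.0, -1.0] 0 lean 2.02 [0.242, 0.477, 0.25]
```

>>> apply_moves:
  deltas: [60,-17,-14,33,7.1]

```text
clock: 18.47
position: [0.117, 0.6023, 0.3076]
ee_rot: [0.104, 0.934, 0.23, 0.251]
contact_force: [0.7, 1.6, 1.0]
width: 0.0599
gripper_force: 0.0
```

>>> apply_moves:
  deltas: [60,-17,-13,34,7.1]

```text
clock: 18.55
position: [0.1514, 0.6047, 0.2892]
ee_rot: [0.099, 0.946, 0.203, 0.231]
contact_force: [-0.4, 0.2, 0.1]
width: 0.0597
gripper_force: 0.0
```

>>> apply_moves:
  deltas: [60,-16,-11,35,7.1]

```text
clock: 18.63
position: [0.1871, 0.6079, 0.273]
ee_rot: [0.088, 0.958, 0.171, 0.213]
contact_force: [0.0, 0.3, 0.2]
width: 0.0598
gripper_force: 0.0
```

>>> apply_moves:
  deltas: [60,-36,-10,-15,7.1]

```text
clock: 18.72
position: [0.1893, 0.603, 0.2868]
ee_rot: [0.086, 0.967, 0.144, 0.189]
contact_force: [-1.2, -0.8, -0.9]
width: 0.0598
gripper_force: 0.0
```

>>> apply_moves:
  deltas: [60,-37,-8,-13,7.1]

```text
clock: 18.8
position: [0.1875, 0.6023, 0.3119]
ee_rot: [0.072, 0.975, 0.121, 0.169]
contact_force: [-0.0, 0.7, -0.1]
width: 0.0601
gripper_force: 0.0
```

```bash
python3 st.py; python3 go.py 14
```

```text
{'clock': 18.8, 'qpos': [1.358, 0.359, 1.2838, -0.3697, 1.5285, 2.7035], 'position': [0.1875, 0.6023, 0.3119], 'contact_force': [-0.0075, 0.7027, -0.0831], 'width': 0.0601, 'gripper_force': 0.0}
lean 21.22 towards az -16.1 y az -77.59 y elev 10.51
[[0.913, 0.211, 0.348], [0.26, -0.96, -0.1], [0.313, 0.182, -0.932]]
[-37.0, -8.0, -14.0] 7.16 lean 18.52 [0.188, 0.6, 0.331]
[-37.0, -7.0, -12.0] 7.16 lean 15.98 [0.19, 0.594, 0.349]
[-38.0, -6.0, -10.0] 7.16 lean 13.52 [0.193, 0.586, 0.364]
[-39.0, -5.0, -9.0] 7.16 lean 11.12 [0.198, 0.575, 0.377]
[-39.0, -3.0, -7.0] 7.16 lean 8.75 [0.202, 0.561, 0.387]
[-40.0, -2.0, -6.0] 7.16 lean 6.36 [0.207, 0.543, 0.394]
[-40.0, -0.0, -4.0] 7.16 lean 3.97 [0.21, 0.522, 0.399]
[-40.0, 1.0, -3.0] 7.16 lean 1.71 [0.212, 0.499, 0.4]
[-40.0, 3.0, -1.0] 0 lean 1.12 [0.187, 0.491, 0.4]
[-2.0, -40.0, 0.0] 0 lean 1.0 [0.194, 0.527, 0.4]
```

>>> apply_moves:
  deltas: [60,-37,-8,-14,7.1]

```text
clock: 18.88
position: [0.1888, 0.5995, 0.3348]
ee_rot: [0.062, 0.982, 0.099, 0.15]
contact_force: [-0.8, 0.0, -0.1]
width: 0.06
gripper_force: 0.0
```

>>> apply_moves:
  deltas: [60,-37,-7,-12,7.1]

```text
clock: 18.97
position: [0.1928, 0.5945, 0.3546]
ee_rot: [0.052, 0.987, 0.078, 0.132]
contact_force: [0.8, 0.2, -0.2]
width: 0.0602
gripper_force: 0.0
```

>>> apply_moves:
  deltas: [60,-38,-6,-10,7.1]

```text
clock: 19.05
position: [0.1987, 0.5865, 0.3711]
ee_rot: [0.044, 0.991, 0.057, 0.113]
contact_force: [0.2, -0.1, -0.0]
width: 0.06
gripper_force: 0.0
```

>>> apply_moves:
  deltas: [60,-39,-5,-9,7.1]

```text
clock: 19.13
position: [0.2052, 0.5754, 0.3851]
ee_rot: [0.035, 0.994, 0.037, 0.096]
contact_force: [0.8, -0.5, -0.5]
width: 0.06
gripper_force: 0.0
```

>>> apply_moves:
  deltas: [60,-39,-3,-7,7.1]

```text
clock: 19.22
position: [0.2124, 0.5605, 0.3962]
ee_rot: [0.027, 0.996, 0.017, 0.078]
contact_force: [0.1, 0.1, -0.4]
width: 0.0599
gripper_force: 0.0
```

>>> apply_moves:
  deltas: [60,-40,-2,-6,7.1]

```text
clock: 19.3
position: [0.219, 0.5422, 0.4046]
ee_rot: [0.017, 0.998, -0.004, 0.061]
contact_force: [1.6, 0.9, 0.3]
width: 0.06
gripper_force: 0.0
```

```bash
python3 st.py; python3 go.py 6
```

```text
{'clock': 19.3, 'qpos': [1.143, 0.2443, 1.1806, -0.127, 1.6969, 2.7036], 'position': [0.219, 0.5422, 0.4046], 'contact_force': [1.5865, 0.9413, 0.28], 'width': 0.06, 'gripper_force': 0.0}
lean 7.3 towards az -16.1 y az -90.52 y elev 1.97
[[0.992, -0.009, 0.122], [-0.005, -0.999, -0.035], [0.122, 0.034, -0.992]]
[-40.0, 0.0, -5.0] 7.16 lean 4.96 [0.223, 0.521, 0.41]
[-40.0, 2.0, -3.0] 7.16 lean 2.84 [0.225, 0.497, 0.412]
[-4.0, -40.0, 0.0] 7.16 lean 1.95 [0.259, 0.514, 0.413]
[-1.0, 1.0, 40.0] 0 lean 1.95 [0.259, 0.514, 0.373]
[-1.0, 1.0, 40.0] 0 lean 1.95 [0.259, 0.514, 0.333]
[-1.0, 1.0, 40.0] 0 lean 1.95 [0.259, 0.514, 0.293]
```

>>> apply_moves:
  deltas: [60,-40,0,-5,7.1]

```text
clock: 19.38
position: [0.2246, 0.5203, 0.4104]
ee_rot: [0.007, 0.999, -0.026, 0.044]
contact_force: [0.6, 0.6, 0.2]
width: 0.0599
gripper_force: 0.0
```

>>> apply_moves:
  deltas: [60,-40,2,-3,7.1]

```text
clock: 19.47
position: [0.2286, 0.495, 0.4129]
ee_rot: [-0.003, 0.998, -0.05, 0.027]
contact_force: [-0.5, -0.2, 0.7]
width: 0.0602
gripper_force: 0.0
```

>>> apply_moves:
  deltas: [60,-4,-40,0,7.1]

```text
clock: 19.55
position: [0.2576, 0.5035, 0.4147]
ee_rot: [-0.009, 0.997, -0.077, 0.01]
contact_force: [-0.3, 1.5, 1.0]
width: 0.06
gripper_force: 0.0
```

>>> apply_moves:
  deltas: [60,0,0,0,-5,60,0,0,0,-10]

```text
clock: 19.72
position: [0.2657, 0.5106, 0.4123]
ee_rot: [-0.01, 1.0, 0.011, 0.014]
contact_force: [-1.1, -0.6, -0.3]
width: 0.0599
gripper_force: 0.0
```

```bash
python3 st.py [.505,.028,.2]
```

```text
{'clock': 19.7167, 'qpos': [0.9774, 0.2168, 1.193, -0.0122, 1.6998, 2.5249], 'position': [0.2657, 0.5106, 0.4123], 'contact_force': [-1.1312, -0.6386, -0.3357], 'width': 0.0599, 'gripper_force': 0.0}
lean 1.96 towards az 35.3 y az -88.75 y elev -1.1
[[0.999, 0.022, 0.028], [0.021, -1.0, 0.02], [0.028, -0.019, -0.999]]
[.505,.028,.2] [222.8 491.7 209.3]
```

>>> apply_moves:
  deltas: [60,16,35,10,-7,60,32,70,20,-14,60,48,105,35,-21,60,64,140,50,-28,60,80,176,65,-35,60,96,211,85,-42,60,111,246,100,-49,60,127,281,120,-56,60,143,316,140,-63,60,159,351,155,-70,60,175,386,170,-77,60,191,421,185,-84]

```text
clock: 20.72
position: [0.449, 0.1373, 0.2433]
ee_rot: [0.001, 0.771, 0.636, 0.018]
contact_force: [0.6, 1.0, 0.3]
width: 0.0604
gripper_force: 0.0
```

```bash
python3 st.py [.505,.028,.2]
```

```text
{'clock': 20.7167, 'qpos': [0.1354, 0.1018, 1.7444, 0.0184, 1.2649, 0.3208], 'position': [0.449, 0.1373, 0.2433], 'contact_force': [0.5644, 0.9528, 0.3386], 'width': 0.0604, 'gripper_force': 0.0}
lean 2.02 towards az 37.5 y az -10.95 y elev 1.34
[[0.189, 0.982, 0.028], [0.982, -0.19, 0.021], [0.026, 0.023, -0.999]]
[.505,.028,.2] [-97.9  74.7  42.5]
```

>>> apply_moves:
  deltas: [60,-25,20,10,-7,60,-50,40,20,-14,60,-75,60,35,-21,60,-95,74,42,-28,60,-97,75,42,-35,60,-97,75,42,-42,60,-97,75,42,-49,60,-97,75,42,-55,60,-97,75,42,-55]

```text
clock: 21.47
position: [0.5045, 0.0298, 0.2011]
ee_rot: [0.008, 0.392, 0.92, 0.015]
contact_force: [0.0, 0.5, 0.4]
width: 0.0598
gripper_force: 0.0
```

```bash
python3 - <<'E'
from rig import *
import cv2,pickle
p=get_image("wrist");cv2.imwrite("pics/w5.png",p["frame"][:,:,::-1]);pickle.dump(p,open("w5.pkl","wb"))
print(place_of("tongue_plate",p))
E
python3 st.py
```

```text
[]
{'clock': 21.5667, 'qpos': [-0.0952, 0.1892, 1.7461, 0.026, 1.1808, -0.8658], 'position': [0.5044, 0.03, 0.2014], 'contact_force': [0.6409, 0.2715, 0.503], 'width': 0.06, 'gripper_force': 0.0}
lean 2.02 towards az 37.7 y az 43.61 y elev 2.01
[[-0.69, 0.724, 0.028], [0.724, 0.689, 0.022], [-0.004, 0.035, -0.999]]
```

View pics/w5.png

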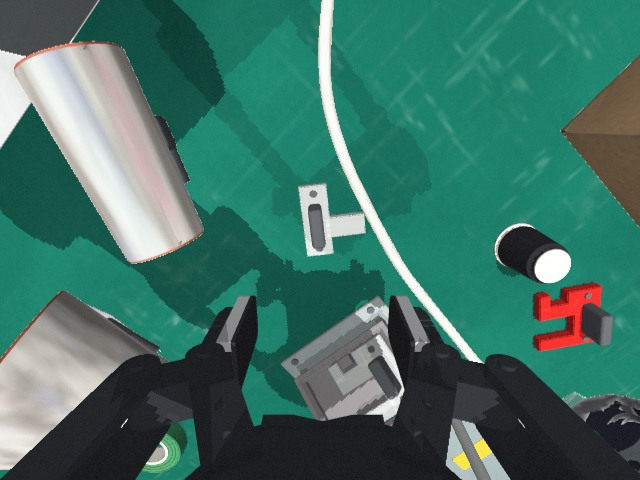

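```bash
cat > fit2.py <<'E'
import pickle
from h import *
from scipy.optimize import least_squares
from rig import get_state
p=pickle.load(open("w5.pkl","rb"));C=rot(p["orientation"]);K=np.array(p["K"]);o=np.array(p["position"])
def pix(X): 
    q=(X-o)@C@K.T; return q[:,:2]/q[:,2:]
P=np.array([[-34.5,13,12],[-34.5,-13,12],[34.5,-13,12],[34.5,13,12],[-2.5,46,12],[17.5,46,12]])/1e3
I=np.array([(326,184),(299,187),(307,256),(333,254),(363,213),(365,234)])
f=lambda v:(pix(P@R.from_euler("z",v[3],degrees=True).as_matrix().T+v[:3])-I).ravel()
s=least_squares(f,[.505,.03,0,-40]);print(s.x.round(4),f(s.x).round(1))
f0=lambda v:f([v[0],v[1],0,v[2]]);s=least_squares(f0,[.505,.03,-40]);print(s.x.round(4),f0(s.x).round(1))
st=get_state();print(delta(st,[s.x[0],s.x[1],.034]))
E
python3 fit2.py
```

```text
[ 5.09700e-01  2.50000e-02 -2.70000e-03 -4.04752e+01] [ 0.2  0.2 -0.6  0.1 -0.1  0.  -0.1 -0.7  0.7  0.8 -0.1 -0.5]
[ 5.09100e-01  2.54000e-02 -4.04741e+01] [ 0.2 -0.1 -0.9 -0.1 -0.3  0.4 -0.1 -0.4  1.   0.7  0.2 -0.3]
[ -5.93080808  -5.57546111 167.37839958]
```

>>> apply_moves:
  deltas: [50,-2,-1,35,-3,50,-3,-2,72,-5.9,50,-4,-3,105,-5.9,50,-5,-4,135,-5.9,50,-6,-5,160,-5.9,50,-6,-5.5,167,-5.9,50,-6,-5.5,167,-5.9,0,-6,-5.5,167,-5.9,0,-6,-5.5,167,-5.9,0,-6,-5.5,167,-5.9,0,-6,-5.5,167,-5.9,0,-6,-5.5,167,-5.9]
  squeeze: 80

```text
clock: 22.57
position: [0.5104, 0.025, 0.0372]
ee_rot: [0.012, 0.344, 0.939, 0.015]
contact_force: [-1.6, -1.6, 5.5]
width: 0.0105
gripper_force: 78.3
```

```bash
python3 st.py [.62,-.02,.38] [.75,-.08,.46]
```

```text
{'clock': 22.5667, 'qpos': [-0.1035, 0.3818, 1.9597, 0.0337, 0.7704, -0.9946], 'position': [0.5104, 0.025, 0.0372], 'contact_force': [-1.6428, -1.6275, 5.4809], 'width': 0.0105, 'gripper_force': 78.2863}
lean 2.18 towards az 32.0 y az 49.71 y elev 2.08
[[-0.762, 0.646, 0.032], [0.647, 0.762, 0.02], [-0.012, 0.036, -0.999]]
[.62,-.02,.38] [-116.6   49.  -339.9]
[.75,-.08,.46] [-255.5   90.2 -416.8]
```

>>> apply_moves:
  deltas: [0,0,0,-15,0,0,0,0,-45,0,0,0,0,-85,-4,0,-10,4,-125,-9,0,-25,10,-162,-14,0,-45,18,-198,-19,0,-65,26,-232,-24,0,-85,34,-266,-29,0,-105,42,-298,-32,0,-130,51,-328,-32,0,-158,60,-353,-32,0,-188,70,-376,-32]

```text
clock: 23.57
position: [0.6869, -0.051, 0.4192]
ee_rot: [0.016, 0.073, 0.997, 0.011]
contact_force: [1.3, 1.4, -1.1]
width: 0.0106
gripper_force: 78.3
```

```bash
cat > go2.py <<'E'
from sim import *
from fit import fr
from rig import get_state
import sys
w=.57; q=V(get_state()["qpos"])
Rp=fr(-8.14,34.6);G=np.c_[-Rp[:,0],Rp[:,1],-Rp[:,2]]
n=lambda T:np.degrees(np.linalg.norm(np.cross(T[:,2],G[:,2])))
x,T=tool(q);print("start",x.round(3),n(T))
dirs=[V([np.cos(e)*np.cos(a),np.cos(e)*np.sin(a),np.sin(e)]) for a in np.radians([-40,-28,-20,-14,-8,-2,8,20]) for e in np.radians([0,15,30,45])]
for k in range(int(sys.argv[1])):
    best=None
    for d in dirs:
        for st in (.0417,.02):
            x,T=tool(q);qq=sol2(x+d*st,T,q,w);x1,T1=tool(qq)
            if x1[2]<.33: continue
            c=n(T1)
            if best is None or c<best[0]: best=(c,qq,d*st,x1)
    x,T=tool(q);print((T.T@best[2]*1000).round(0).tolist(),round(best[0],2),best[3].round(3)); q=best[1]
    if best[0]<.6: break
E
python3 st.py; python3 go2.py 3
```

```text
{'clock': 23.5667, 'qpos': [-0.1885, 0.412, 0.8922, 0.0273, 1.8086, -1.6072], 'position': [0.6869, -0.051, 0.4192], 'contact_force': [1.3141, 1.4176, -1.1229], 'width': 0.0106, 'gripper_force': 78.3416}
lean 2.24 towards az 31.9 y az 81.7 y elev 1.45
[[-0.989, 0.144, 0.033], [0.145, 0.989, 0.021], [-0.03, 0.025, -0.999]]
start [ 0.687 -0.051  0.419] 31.134032491080568
[-35.0, 11.0, -20.0] 31.13 [ 0.723 -0.046  0.44 ]
[-35.0, -22.0, 1.0] 31.13 [ 0.755 -0.073  0.44 ]
[-19.0, -2.0, -5.0] 31.13 [ 0.773 -0.077  0.445]
```

>>> apply_moves:
  deltas: [0,-35,-15,-3,0,0,-70,-30,-6,0,0,-105,-45,-10,0,0,-140,-60,-10,0,0,-175,-70,-10,0]

```text
clock: 23.98
position: [0.8335, -0.1437, 0.4147]
ee_rot: [0.021, 0.073, 0.997, 0.011]
contact_force: [-14.4, 1.2, 9.8]
width: 0.0104
gripper_force: 78.6
```

```bash
python3 go2.py 24
```

```text
start [ 0.833 -0.144  0.415] 30.656080969409643
[-37.0, 1.0, -19.0] 29.22 [ 0.843 -0.144  0.416]
[-37.0, 1.0, -18.0] 27.74 [ 0.854 -0.144  0.417]
[-38.0, 1.0, -17.0] 26.22 [ 0.864 -0.145  0.418]
[-38.0, 1.0, -16.0] 24.66 [ 0.874 -0.145  0.42 ]
[-39.0, 1.0, -15.0] 23.06 [ 0.885 -0.146  0.422]
[-39.0, 1.0, -14.0] 21.43 [ 0.896 -0.147  0.423]
[-40.0, 1.0, -12.0] 19.77 [ 0.907 -0.147  0.425]
[-40.0, 1.0, -11.0] 18.08 [ 0.918 -0.148  0.428]
[-40.0, 1.0, -10.0] 16.36 [ 0.929 -0.149  0.43 ]
[-41.0, 1.0, -9.0] 14.62 [ 0.94  -0.15   0.432]
[-41.0, 1.0, -7.0] 12.85 [ 0.952 -0.151  0.435]
[-41.0, 1.0, -6.0] 11.07 [ 0.963 -0.152  0.437]
[-41.0, 1.0, -5.0] 9.27 [ 0.975 -0.153  0.44 ]
[-42.0, 1.0, -3.0] 7.46 [ 0.986 -0.154  0.443]
[-42.0, 1.0, -2.0] 5.64 [ 0.998 -0.155  0.446]
[-42.0, 1.0, -1.0] 3.83 [ 1.009 -0.156  0.449]
[-42.0, 1.0, 1.0] 2.08 [ 1.021 -0.157  0.452]
[-40.0, -12.0, 1.0] 0.89 [ 1.029 -0.17   0.456]
[-14.0, -10.0, 9.0] 1.03 [ 1.036 -0.181  0.45 ]
[-14.0, -10.0, 10.0] 1.46 [ 1.043 -0.192  0.444]
[-14.0, 10.0, 10.0] 2.01 [ 1.054 -0.184  0.438]
[-14.0, 10.0, 11.0] 2.6 [ 1.064 -0.175  0.433]
[-14.0, -10.0, 10.0] 3.22 [ 1.07  -0.187  0.427]
[-14.0, 10.0, 11.0] 3.84 [ 1.08  -0.178  0.421]
```

>>> apply_moves:
  deltas: [0,-37,1,-19,0]

```text
clock: 24.07
position: [0.8442, -0.1467, 0.4029]
ee_rot: [0.026, 0.075, 0.997, 0.011]
contact_force: [0.0, -0.7, -4.7]
width: 0.0098
gripper_force: 78.4
```

>>> apply_moves:
  deltas: [0,-37,1,-18,0]

```text
clock: 24.15
position: [0.8536, -0.1446, 0.4099]
ee_rot: [0.044, 0.074, 0.996, 0.009]
contact_force: [-0.5, -0.6, -0.3]
width: 0.0103
gripper_force: 78.5
```

>>> apply_moves:
  deltas: [0,-38,0,-17,0]

```text
clock: 24.23
position: [0.8629, -0.1444, 0.4156]
ee_rot: [0.061, 0.074, 0.995, 0.008]
contact_force: [0.3, 0.3, -1.2]
width: 0.0105
gripper_force: 78.5
```

>>> apply_moves:
  deltas: [0,-38,0,-16,0]

```text
clock: 24.32
position: [0.8723, -0.1452, 0.4185]
ee_rot: [0.076, 0.073, 0.994, 0.006]
contact_force: [0.5, -0.9, -0.9]
width: 0.01
gripper_force: 78.5
```

>>> apply_moves:
  deltas: [0,-39,0,-15,0]

```text
clock: 24.4
position: [0.8821, -0.1462, 0.4202]
ee_rot: [0.091, 0.074, 0.993, 0.005]
contact_force: [-0.1, -0.3, -0.5]
width: 0.0105
gripper_force: 78.5
```

>>> apply_moves:
  deltas: [0,-39,0,-14,0]

```text
clock: 24.48
position: [0.8921, -0.1474, 0.4216]
ee_rot: [0.105, 0.074, 0.992, 0.004]
contact_force: [0.8, -0.1, -1.9]
width: 0.0102
gripper_force: 78.5
```

>>> apply_moves:
  deltas: [0,-40,0,-12,0]

```text
clock: 24.57
position: [0.9027, -0.1486, 0.4226]
ee_rot: [0.119, 0.074, 0.99, 0.003]
contact_force: [0.5, 0.1, -1.3]
width: 0.0101
gripper_force: 78.5
```

>>> apply_moves:
  deltas: [0,-40,0,-11,0]

```text
clock: 24.65
position: [0.9134, -0.1499, 0.4233]
ee_rot: [0.133, 0.074, 0.988, 0.001]
contact_force: [0.1, -0.3, -1.0]
width: 0.01
gripper_force: 78.5
```

>>> apply_moves:
  deltas: [0,-40,0,-10,0]

```text
clock: 24.73
position: [0.9239, -0.1512, 0.4244]
ee_rot: [0.147, 0.074, 0.986, 0.0]
contact_force: [0.1, -1.1, -1.8]
width: 0.0105
gripper_force: 78.5
```

>>> apply_moves:
  deltas: [0,-41,0,-9,0]

```text
clock: 24.82
position: [0.9347, -0.1526, 0.4258]
ee_rot: [0.161, 0.074, 0.984, -0.001]
contact_force: [-0.5, -0.1, -0.9]
width: 0.0103
gripper_force: 78.5
```

```bash
python3 st.py; python3 go2.py 14
```

```text
{'clock': 24.8167, 'qpos': [-0.2555, 0.7865, 0.2213, 0.0572, 1.8144, -1.6541], 'position': [0.9347, -0.1526, 0.4258], 'contact_force': [-0.5128, -0.057, -0.8634], 'width': 0.0103, 'gripper_force': 78.4908}
lean 18.54 towards az -4.6 y az 81.64 y elev 1.26
[[-0.937, 0.145, 0.317], [0.145, 0.989, -0.026], [-0.317, 0.022, -0.948]]
start [ 0.935 -0.153  0.426] 15.915473937605796
[-41.0, 1.0, -8.0] 14.17 [ 0.946 -0.153  0.428]
[-41.0, 1.0, -7.0] 12.4 [ 0.957 -0.154  0.431]
[-41.0, 1.0, -6.0] 10.6 [ 0.969 -0.155  0.434]
[-41.0, 1.0, -4.0] 8.8 [ 0.98  -0.156  0.437]
[-42.0, 1.0, -3.0] 6.98 [ 0.992 -0.157  0.44 ]
[-42.0, 1.0, -2.0] 5.16 [ 1.003 -0.158  0.443]
[-42.0, 1.0, -0.0] 3.35 [ 1.015 -0.159  0.446]
[-42.0, -3.0, 1.0] 1.63 [ 1.025 -0.163  0.449]
[-30.0, -22.0, 19.0] 0.81 [ 1.04  -0.187  0.437]
[-14.0, -10.0, 9.0] 0.97 [ 1.046 -0.198  0.431]
[-14.0, 10.0, 10.0] 1.44 [ 1.057 -0.189  0.426]
[-14.0, 10.0, 10.0] 2.01 [ 1.067 -0.181  0.42 ]
[-14.0, -10.0, 10.0] 2.62 [ 1.073 -0.192  0.414]
[-14.0, 10.0, 11.0] 3.25 [ 1.083 -0.184  0.409]
```

>>> apply_moves:
  deltas: [0,-40,-14,-8,0]

```text
clock: 24.9
position: [0.9433, -0.1634, 0.4274]
ee_rot: [0.175, 0.072, 0.982, -0.001]
contact_force: [-0.6, 0.7, -1.1]
width: 0.0098
gripper_force: 78.5
```

>>> apply_moves:
  deltas: [0,-40,-14,-7,0]

```text
clock: 24.98
position: [0.9508, -0.1797, 0.4289]
ee_rot: [0.188, 0.073, 0.979, -0.004]
contact_force: [-0.2, -0.6, -0.7]
width: 0.0103
gripper_force: 78.5
```

>>> apply_moves:
  deltas: [0,-40,-14,-6,0]

```text
clock: 25.07
position: [0.9584, -0.1944, 0.4305]
ee_rot: [0.202, 0.074, 0.977, -0.005]
contact_force: [0.3, 0.1, -1.3]
width: 0.01
gripper_force: 78.5
```

>>> apply_moves:
  deltas: [0,-40,-14,-4,0]

```text
clock: 25.15
position: [0.9666, -0.2082, 0.432]
ee_rot: [0.216, 0.074, 0.974, -0.007]
contact_force: [-0.0, 0.0, -0.3]
width: 0.0104
gripper_force: 78.5
```

>>> apply_moves:
  deltas: [0,-40,-14,-3,0]

```text
clock: 25.23
position: [0.9748, -0.2214, 0.4332]
ee_rot: [0.23, 0.074, 0.97, -0.009]
contact_force: [0.3, -0.0, -2.1]
width: 0.0102
gripper_force: 78.5
```

>>> apply_moves:
  deltas: [0,-40,-14,-2,0]

```text
clock: 25.32
position: [0.9828, -0.2343, 0.4346]
ee_rot: [0.243, 0.074, 0.967, -0.011]
contact_force: [0.3, -0.1, -1.2]
width: 0.0101
gripper_force: 78.5
```

>>> apply_moves:
  deltas: [0,-40,-14,0,0]

```text
clock: 25.4
position: [0.9913, -0.2468, 0.4359]
ee_rot: [0.257, 0.074, 0.963, -0.014]
contact_force: [0.3, -0.7, -1.3]
width: 0.0103
gripper_force: 78.5
```

```bash
python3 st.py; python3 go2.py 4
```

```text
{'clock': 25.4, 'qpos': [-0.3488, 0.8078, 0.2212, 0.108, 1.6016, -1.7341], 'position': [0.9913, -0.2468, 0.4359], 'contact_force': [0.3002, -0.7392, -1.325], 'width': 0.0103, 'gripper_force': 78.5032}
lean 29.85 towards az -7.5 y az 81.35 y elev 0.67
[[-0.857, 0.15, 0.494], [0.136, 0.989, -0.065], [-0.498, 0.012, -0.867]]
start [ 0.991 -0.247  0.436] 4.75566981742644
[-42.0, -3.0, -0.0] 2.91 [ 1.002 -0.249  0.439]
[-42.0, -3.0, 1.0] 1.07 [ 1.014 -0.251  0.443]
[-20.0, -1.0, 1.0] 0.23 [ 1.019 -0.252  0.445]
```

>>> apply_moves:
  deltas: [0,-40,-16,1,0]

```text
clock: 25.48
position: [0.9993, -0.2602, 0.4369]
ee_rot: [0.271, 0.074, 0.96, -0.016]
contact_force: [-0.0, -0.1, -1.1]
width: 0.0101
gripper_force: 78.5
```

>>> apply_moves:
  deltas: [0,-39,-16,1,0]

```text
clock: 25.57
position: [1.0063, -0.2742, 0.4384]
ee_rot: [0.284, 0.075, 0.956, -0.019]
contact_force: [-0.5, 0.2, -0.9]
width: 0.0102
gripper_force: 78.5
```

>>> apply_moves:
  deltas: [0,15,0,0,0,0,50,0,0,0,0,90,0,0,0]

```text
clock: 25.82
position: [0.9424, -0.2644, 0.3952]
ee_rot: [0.285, 0.075, 0.956, -0.019]
contact_force: [1.4, -0.9, -0.2]
width: 0.0104
gripper_force: 78.5
```

```bash
python3 st.py [.55,-.1,.4]; python3 pk.py [0,-34,130]
```

```text
{'clock': 25.8167, 'qpos': [-0.3925, 0.6156, 0.7298, 0.143, 1.2348, -1.8156], 'position': [0.9424, -0.2644, 0.3952], 'contact_force': [1.3953, -0.8882, -0.1901], 'width': 0.0104, 'gripper_force': 78.5164}
lean 33.16 towards az -8.2 y az 81.18 y elev 0.38
[[-0.827, 0.153, 0.541], [0.132, 0.988, -0.078], [-0.547, 0.007, -0.837]]
[.55,-.1,.4] [ 343.4  102.3 -229.3]
TCP in pocket [ 453.7 -157.6  110.2] err [-0.07  1.84 -0.77] [ 1.4 -0.9 -0.2] [-0.39  0.62  0.73  0.14  1.23 -1.82]
[0,-34,130] [455.7 117.4  -5.3]
```

>>> apply_moves:
  deltas: [0,29,9,-19,0,0,57,17,-38,0,0,86,26,-57,0,0,114,34,-76,0,0,143,43,-96,0,0,172,51,-115,0,0,200,60,-134,0,0,229,68,-153,0,0,258,77,-172,0,0,286,85,-191,0,0,315,94,-210,0,0,343,102,-229,-0.7]

```text
clock: 26.82
position: [0.5477, -0.0989, 0.4017]
ee_rot: [0.284, 0.068, 0.956, -0.02]
contact_force: [0.4, 0.4, -0.5]
width: 0.0103
gripper_force: 78.5
```

```bash
python3 pk.py [0,-34,130] [0,-34,60]
```

```text
TCP in pocket [118.2 -49.7 353. ] err [-0.02  1.97 -0.04] [ 0.4  0.4 -0.5] [-0.39 -0.09  1.69  0.16  0.99 -1.86]
[0,-34,130] [110.4  15.7 227. ]
[0,-34,60] [108.   15.7 296.9]
```

>>> apply_moves:
  deltas: [0,16,2,34,0,0,32,5,68,0,0,48,7,102,0,0,64,9,136,0,0,80,11,170,0,0,95,14,204,0,0,108,15,235,0,0,109,15.5,262,0,0,109,15.5,267,0,0,109,15.5,267,0]

```text
clock: 27.65
position: [0.6063, -0.0922, 0.1171]
ee_rot: [0.283, 0.069, 0.957, -0.02]
contact_force: [0.1, 0.2, -0.9]
width: 0.0103
gripper_force: 78.4
```

```bash
python3 - <<'E'
from rig import *
import cv2,pickle
p=get_image("wrist");cv2.imwrite("pics/w6.png",cv2.resize(p["frame"][120:300,190:430,::-1],(792,594),interpolation=cv2.INTER_CUBIC));pickle.dump(p,open("w6.pkl","wb"))
E
python3 pk.py [0,-34,50]
```

```text
TCP in pocket [  3.2 -34.9  88.3] err [-0.01  1.92 -0.06] [-0.5  0.2 -1.7] [-0.32  0.25  2.09  0.4   0.25 -2.11]
[0,-34,50] [ 1.9  1.  38.4]
```

View pics/w6.png

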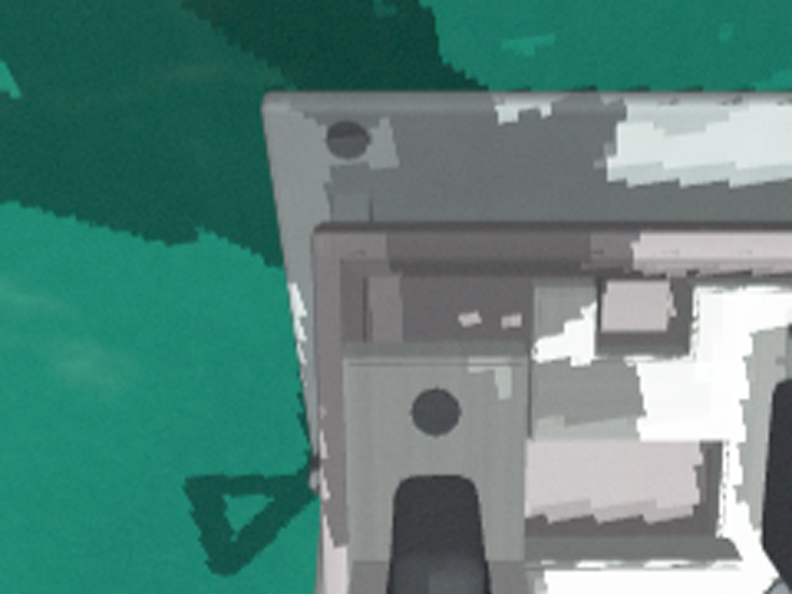

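```bash
cat > fit3.py <<'E'
import pickle
from h import *
from fit import fr
from scipy.optimize import least_squares
from rig import get_state
p=pickle.load(open("w6.pkl","rb"));C=rot(p["orientation"]);K=np.array(p["K"]);o=np.array(p["position"])
cr=lambda a:np.array([a[0]/3.3+190,a[1]/3.3+120])
def pix(X): 
    q=(X-o)@C@K.T; return q[:,:2]/q[:,2:]
st=get_state();M=rot(st["ee_rot"]);Rt=np.c_[-M[:,0],M[:,1],-M[:,2]];t=np.array(st["position"])
Q=np.array([[-34.5,-13,12],[-34.5,13,12],[-2.5,30,12]])/1e3
J=np.array([cr(a) for a in [(345,365),(527,365),(600,568)]]);W=np.array([[1,1],[1,1],[0,.7]])
g=lambda v:((pix((Q+v)@Rt.T+t)-J)*W).ravel()
s=least_squares(g,[0,0,-.036]);print("plate in tool",(s.x*1000).round(1),g(s.x).round(1))
c=np.array([.6594,-.0647,.0447]);Rp=fr(-8.14,35)
P=np.array([[-45,-58,9],[-26,8.5,9],[-26,-4.5,9],[-36,-49,0]])/1e3
I=np.array([cr(a) for a in [(313,228),(672,330),(602,330),(365,280)]])
print("pocket resid px (pred-obs)",(pix(P@Rp.T+c)-I).round(1).tolist())
E
python3 fit3.py
```

```text
plate in tool [ -1.1  -0.3 -41.5] [-0.1  0.1  0.1  0.   0.  -0.1]
pocket resid px (pred-obs) [[-0.5, 1.4], [-0.8, 0.9], [-0.6, 0.9], [-0.1, -2.3]]
```

```bash
python3 pk.py [1.2,-33.6,51]; python3 - <<'E'
from sim import *
from fit import fr
from rig import get_state
q=V(get_state()["qpos"]);c=V([.6594,-.0647,.0447]);Rp=fr(-8.14,35);x,T=tool(q)
for z in [70,51,45,36]:
    q=sol2(c+Rp@V([.0012,-.0336,z/1e3]),T,q,.57);x,T1=tool(q);print(z,q.round(3),(Rp.T@(x-c)*1000).round(1),R.from_matrix(T.T@T1).as_rotvec(degrees=True).round(2))
E
```

```text
TCP in pocket [  3.2 -34.9  88.3] err [-0.01  1.92 -0.06] [-0.5  0.2 -1.7] [-0.32  0.25  2.09  0.4   0.25 -2.11]
[1.2,-33.6,51] [ 0.7  1.4 37.3]
70 [-0.313  0.29   2.089  0.453  0.213 -2.157] [  1.2 -33.6  70. ] [0. 0. 0.]
51 [-0.308  0.329  2.084  0.523  0.181 -2.226] [  1.2 -33.6  51. ] [0. 0. 0.]
45 [-0.307  0.341  2.083  0.55   0.172 -2.252] [  1.2 -33.6  45. ] [0. 0. 0.]
36 [-0.305  0.359  2.08   0.594  0.159 -2.295] [  1.2 -33.6  36. ] [0. 0. 0.]
```

Fully reachable without hitting the wrist limit. Descend to just above the fork plate.

>>> apply_moves:
  deltas: [0,0.3,0.7,15,0,0,0.6,1.2,28,0,0,0.7,1.4,36,0,0,0.7,1.4,37,0,0,0.7,1.4,37,0]

```text
clock: 28.12
position: [0.6267, -0.0941, 0.0888]
ee_rot: [0.285, 0.069, 0.956, -0.02]
contact_force: [0.1, -1.1, -0.6]
width: 0.01
gripper_force: 78.5
```

```bash
python3 - <<'E'
from rig import *
import cv2,pickle
p=get_image("wrist");cv2.imwrite("pics/w7.png",cv2.resize(p["frame"][120:340,190:480,::-1],(783,594),interpolation=cv2.INTER_CUBIC))
E
python3 pk.py [1.2,-33.6,37]
```

```text
TCP in pocket [  2.1 -33.7  52.4] err [-0.04  1.78 -0.04] [ 0.3 -0.9 -0.3] [-0.31  0.33  2.08  0.52  0.18 -2.23]
[1.2,-33.6,37] [ 0.4  0.1 15.4]
```

View pics/w7.png

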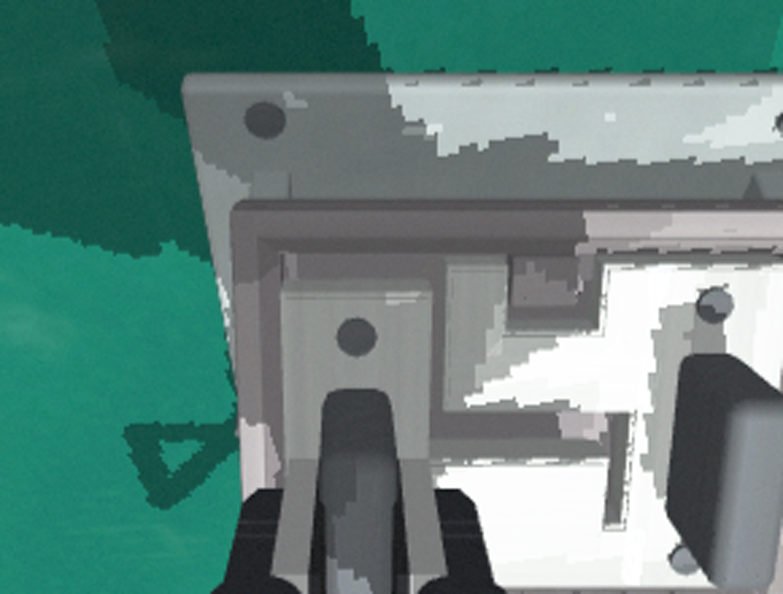

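>>> apply_moves:
  deltas: [0,0.2,0,4,0,0,0.3,0,7,0,0,0.4,0,10,0,0,0.4,0.1,13,0,0,0.4,0.1,15,0,0,0.4,0.1,16,0,0,0.4,0.1,16,0]

```text
clock: 28.75
position: [0.6329, -0.0948, 0.0755]
ee_rot: [0.285, 0.069, 0.956, -0.021]
contact_force: [-21.9, 0.5, 24.6]
width: 0.0101
gripper_force: 83.5
```

```bash
python3 pk.py [1.2,-33.6,36]
```

```text
TCP in pocket [ -0.3 -33.6  37.8] err [-0.05  1.81 -0.05] [-21.9   0.5  24.6] [-0.31  0.36  2.09  0.61  0.15 -2.31]
[1.2,-33.6,36] [-1.6 -0.   1.8]
```

>>> apply_moves:
  deltas: [0,0,0,-2,0,30,0,0,-2,0,30,0,0,-2,0,30,0,0,-2,0,30,0,0,-12,0,30,0,0,-40,0,30,0,0,-75,0,30,0,0,-110,0,30,0,0,-145,0,30,0,0,-145,0,30,0,0,-145,0]

```text
clock: 29.67
position: [0.5566, -0.0839, 0.1968]
ee_rot: [0.286, 0.068, 0.956, -0.021]
contact_force: [0.2, 0.4, 0.8]
width: 0.0298
gripper_force: 0.0
```

```bash
python3 - <<'E'
from rig import *
import cv2,pickle
p=get_image("wrist");t=get_image("top");pickle.dump(p,open("w8.pkl","wb"))
cv2.imwrite("pics/w8.png",cv2.resize(p["frame"][100:300,190:430,::-1],(720,600),interpolation=cv2.INTER_CUBIC))
E
python3 pk.py
```

```text
TCP in pocket [  3.9 -33.4 179.3] err [-0.01  2.02 -0.07] [-0.3  0.5  0.2] [-0.34  0.07  2.07  0.25  0.44 -1.97]
```

View pics/w8.png

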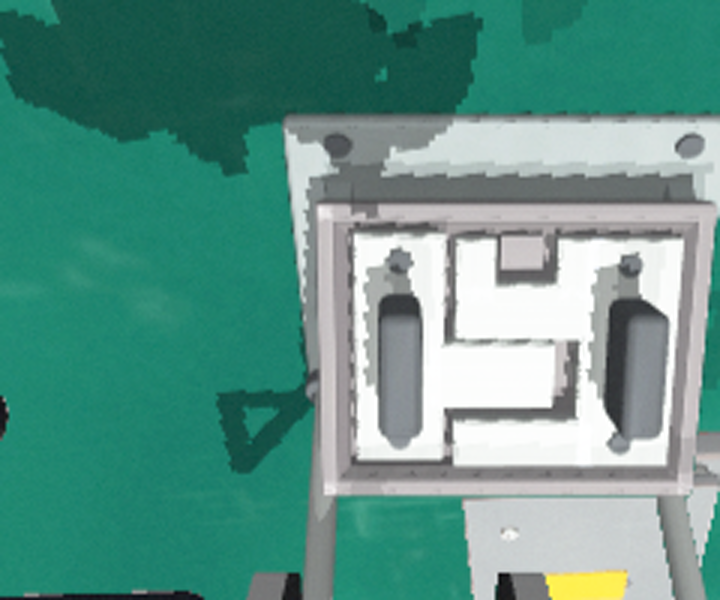

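```bash
python3 - <<'E'
import pickle
from h import *
from fit import fr
from scipy.optimize import least_squares
p=pickle.load(open("w8.pkl","rb"));C=rot(p["orientation"]);K=np.array(p["K"]);o=np.array(p["position"])
def pix(X):
    q=(X-o)@C@K.T; return q[:,:2]/q[:,2:]
c=np.array([.6594,-.0647,.0447]);Rp=fr(-8.14,35);cr=lambda a:np.array([a[0]/3+190,a[1]/3+100])
def fit(n,P,I):
    P=np.array(P)/1e3;I=np.array([cr(a) for a in I])
    f=lambda v:(pix((P+v)@Rp.T+c)-I).ravel()
    s=least_squares(f,[0,0,0]);print(n,(s.x*1e3).round(1),f(s.x).round(1))
fit("pocket rim",[[-45,-58,9],[-45,58,9],[45,-58,9],[45,58,9]],[(318,204),(714,204),(325,494),(690,494)])
fit("tongue",[[-34.5,-47,12],[-34.5,-21,12],[34.5,-47,12],[34.5,-21,12]],[(357,233),(446,235),(358,461),(445,461)])
fit("fork",[[-34.5,-18.5,12],[-34.5,47,12],[34.5,47,12],[34.5,-18.5,12]],[(455,237),(685,237),(672,467),(453,466)])
E
```

```text
pocket rim [ 0.3  0.6 -4.9] [-0.1  0.3  0.3  0.1 -0.2 -0.2  0.  -0.3]
tongue [-2.5  1.1 -0.6] [-0.2  0.3  0.2 -0.4  0.4  0.  -0.4  0. ]
fork [-2.2  1.   3.7] [ 0.3 -0.   0.7 -0.1 -1.  -0.1 -0.1  0.3]
```

```bash
python3 -c "
from rig import *
print(sign_off())"
```

```text
the job is handed in; nothing more can be done
None
```

I put both plates in the tray: the fork plate over the key tooth and the tongue plate with its stem in the fork's slot. Both look flat on the floor in the last picture. I let go, backed the gripper clear and handed the job in at about 29.8 s; `sign_off()` returned no verdict, so I don't know how it was judged.

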